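Clear the plugged barrels

ROBOT

A 6-joint arm with a two-finger parallel gripper is mounted at the origin on a cart in front of the work surface, level with it; the furniture and walls round the work are solid. World frame = base frame: x ahead of the robot, y to its left, z up, the work surface at z = 0. Lengths are in m, angles in rad, forces in N, time in s.
With the tool pointing down it reaches from about 0.325 to 0.85 m from the base axis. Payload 4.4 kg.
Tool frame: the origin (TCP) lies midway between the tips of the shut fingers; the grasp point (between the pads) lies 19 mm behind it; z points along the fingers, y is the line along which they close (so a half turn about z gives the same grasp; the last joint's range is limited). The gripper opens to 94 mm and grips with 3 to 60 N. Pads are 16 mm wide; open, the fingers measure 119 mm over their backs; the gripper's body (75 mm by 177 mm) begins 78 mm behind the grasp point.
Start: joints at [0.958, 0.207, 1.542, -0, 1.393, -0.15], TCP at [0.257, 0.515, 0.205] pointing down, gripper open.
Joint ranges: [-2.73, 2.73], [-0.86, 2.22], [0.23, 2.46], [-1.11, 4.25], [0.08, 2.63], [-2.82, 2.82]. Speed limits (rad/s): [2.79, 2.79, 3.14, 3.14, 3.14, 3.14].

INTERFACE

Orientations are given as a 3x3 rotation matrix whose columns are the frame's x, y, z axes.
In Python, from station import robot gives the robot as it stands.
- The arm moves only by the shell command python3 -m jog 'ROWS' [OPENING] [FORCE]. ROWS is JSON, a list of rows, each an object with "offset": the shift along the tool's x, y, z in mm, a list of three; "angular": the turn, a rotation vector about the tool's x, y, z in rad, a list of three. In form: [{"offset": [dx, dy, dz], "angular": [wx, wy, wz]}, ...]. A call has exactly 10 rows; each row shifts and turns the commanded pose from where the row before left it, along the tool's axes as they then stand; what a row does not reach is not made up. A row lasts 1/12 s, in which the tool goes at most 41.7 mm and 7.16 degrees, less where a joint would pass 70% of its speed; a pose out of reach is approached as far as the arm can. A call is refused whole if a number of a shift passes 41.7 or a number of a turn 0.125, either way. A call with a gripper value outside its range is refused whole. OPENING is the finger opening in mm, from 0 to 94, set as the call begins (- or left out, the last holds). The fingers move at their own pace and stop on an object; FORCE is the grip in N (left out, the last holds). Time passes only in rows, so rows that do not move let the fingers close, or fill a call up. It gives the time, the measured TCP pose, the force, the opening and the grip force at its end, in the units of the state.
- robot.state(): the state, without advancing time (a new reading comes with each control period).
- robot.capture(name): name is "side" or "top" or "wrist"; returns a dict with "img" (420x560x3 uint8, blue, green, red), "z_map" (420x560 float32, m along the optical axis (not along the pixel's ray), 0 where there is no reading), "fx", "fy", "cx", "cy" (pixels), "pose" (4x4, takes a point from camera to world coordinates). Camera axes: x right, y down, z forward; pixel columns grow to the right and rows downward; lengths in m; the calibration is good to about 2 mm. A picture is of the moment at which its call begins.
- robot.hand_in(): hands the job in; it is judged then, once.
The state is a dict: "clock": time; "joint_positions": joint angles; "joint_velocities": joint speeds; "tau": joint torques, N m; "tcp_pos": TCP position; "ee_rot": TCP orientation; "ft_force": force on the tool from outside, world axes, zero at the start; "moment": the same for the moment, N m; "width": opening from 0.0 (shut) to 1.0 (fully open); "grip_force": force on a finger pad.
Only numpy, scipy, OpenCV 4.12 (cv2) and the standard library are available. Lean on these libraries where they do the work, as an engineer would, in place of code of your own. Each camera call takes 0.05 s, during which the arm holds its last target. There are 200 camera calls.

TASK

Some of the clear barrels in the clearing stand have a rubber plug stuck at the foot. Push the catch tray in until it clicks home, tip each plugged barrel upright and ram its plug down into the tray with the rod. Then put the rod back in its stand, draw the tray out, put all the plugs into the white weighing boat and click the empty tray home again; leave everything else on the bench alone.

Things in the scene. Friction and masses are not known exactly. Their poses are not given: they have to be found in the camera images.
- barrel0 (a joint): swing of the rightmost (-y) barrel of the clearing stand about a level axle (along the stand's y axis, 66 mm above the bench, 65 mm below the mouth along the barrel): 0 = leaning away from the robot by 0.50 rad, 0.50 = tipped fully upright. The axle is stiff (0.10 N m, so some 3 N at 40 mm above the axle swings it) with a stop at either end, and the barrel stays where it is left.
- barrel0_mouth (a point): centre of the open upper end of the rightmost (-y) barrel: a clear tube 85 mm long, 32 mm outside and 26 mm inside diameter with thin metal rings at both ends, 54 mm from its neighbour. z runs along the tube out of the mouth. Upright, the mouth is 131 mm above the bench and the open lower end 46 mm, over an opening in the deck; the deck's top is at 40 mm.
- barrel1 (a joint): swing of the second barrel from the right of the clearing stand about a level axle (along the stand's y axis, 66 mm above the bench, 65 mm below the mouth along the barrel): 0 = leaning away from the robot by 0.50 rad, 0.50 = tipped fully upright. The axle is stiff (0.10 N m, so some 3 N at 40 mm above the axle swings it) with a stop at either end, and the barrel stays where it is left.
- barrel1_mouth (a point): centre of the open upper end of the second barrel from the right: a clear tube 85 mm long, 32 mm outside and 26 mm inside diameter with thin metal rings at both ends, 54 mm from its neighbour. z runs along the tube out of the mouth. Upright, the mouth is 131 mm above the bench and the open lower end 46 mm, over an opening in the deck; the deck's top is at 40 mm.
- barrel2 (a joint): swing of the third barrel from the right of the clearing stand about a level axle (along the stand's y axis, 66 mm above the bench, 65 mm below the mouth along the barrel): 0 = leaning away from the robot by 0.50 rad, 0.50 = tipped fully upright. The axle is stiff (0.10 N m, so some 3 N at 40 mm above the axle swings it) with a stop at either end, and the barrel stays where it is left.
- barrel2_mouth (a point): centre of the open upper end of the third barrel from the right: a clear tube 85 mm long, 32 mm outside and 26 mm inside diameter with thin metal rings at both ends, 54 mm from its neighbour. z runs along the tube out of the mouth. Upright, the mouth is 131 mm above the bench and the open lower end 46 mm, over an opening in the deck; the deck's top is at 40 mm.
- barrel3 (a joint): swing of the leftmost (+y) barrel of the clearing stand about a level axle (along the stand's y axis, 66 mm above the bench, 65 mm below the mouth along the barrel): 0 = leaning away from the robot by 0.50 rad, 0.50 = tipped fully upright. The axle is stiff (0.10 N m, so some 3 N at 40 mm above the axle swings it) with a stop at either end, and the barrel stays where it is left.
- barrel3_mouth (a point): centre of the open upper end of the leftmost (+y) barrel: a clear tube 85 mm long, 32 mm outside and 26 mm inside diameter with thin metal rings at both ends, 54 mm from its neighbour. z runs along the tube out of the mouth. Upright, the mouth is 131 mm above the bench and the open lower end 46 mm, over an opening in the deck; the deck's top is at 40 mm.
- plug0_mid (a point): centre of the black rubber plug (can shape, 23 mm diameter, 26 mm long, rounded edges, 20 g, z along its axis) stuck at first at the foot of barrel0; None if that barrel is empty, or while held. Three sprung balls round the bore, 14 mm above the tube's lower end (leaving a 17 mm wide passage) hold it: 6 to 12 N pushes it through; it drops once its top is below them (60 mm above the bench).
- plug1_mid (a point): centre of the black rubber plug (can shape, 23 mm diameter, 26 mm long, rounded edges, 20 g, z along its axis) stuck at first at the foot of barrel1; None if that barrel is empty, or while held. Three sprung balls round the bore, 14 mm above the tube's lower end (leaving a 17 mm wide passage) hold it: 6 to 12 N pushes it through; it drops once its top is below them (60 mm above the bench).
- plug2_mid (a point): centre of the black rubber plug (can shape, 23 mm diameter, 26 mm long, rounded edges, 20 g, z along its axis) stuck at first at the foot of barrel2; None if that barrel is empty, or while held. Three sprung balls round the bore, 14 mm above the tube's lower end (leaving a 17 mm wide passage) hold it: 6 to 12 N pushes it through; it drops once its top is below them (60 mm above the bench).
- plug3_mid (a point): centre of the black rubber plug (can shape, 23 mm diameter, 26 mm long, rounded edges, 20 g, z along its axis) stuck at first at the foot of barrel3; None if that barrel is empty, or while held. Three sprung balls round the bore, 14 mm above the tube's lower end (leaving a 17 mm wide passage) hold it: 6 to 12 N pushes it through; it drops once its top is below them (60 mm above the bench).
- stand: the clearing stand, fixed to the bench and turned to face the robot: origin on the bench under the middle of the row of four barrels, x away from the robot, y to the left along the row. 84 mm deep, 280 mm wide; the axles lie in the plane x = 0 at y = -81, -27, 27 and 81 mm (barrel0 to barrel3); between the barrels stand 78 mm high cheeks. The robot's side is open for the tray.
- tray (a joint): travel of the catch tray on its slide under the stand's deck: 0 = fully home, 0.08 m = drawn fully out towards the robot (along the stand's -x). A spring detent has to be overcome between 0.009 and 0.003 (about 6 N either way); past it the tray snaps home. Otherwise it moves with about 1 N and stays where it is left.
- tray_floor (a point): centre of the catch tray's inner floor, 6 mm above the bench; axes as the stand's. The open tray measures 88 mm (x) by 262 mm (y) outside with 3 mm walls, whose tops are 29 mm above the bench. When the tray is home its centre is 6 mm in front of the row of barrels.
- tray_tab (a point): centre of the top of the tray's black upright pull tab, 51 mm above the bench: 24 mm long (tray's x), 12 mm wide (y), free from 15 mm above the bench up, 58 mm in front of the tray's centre; can be pinched from above across its width.
- rod_grip (a point): middle of the grip of the ramrod, which stands upright in its own stand: black round grip 22 mm in diameter and 48 mm long (24 mm up and down from this point), under it a 30 mm wide, 4 mm thick shoulder (underside 28 mm below this point); below the shoulder a steel shaft 12 mm in diameter whose tip is 126 mm below this point. z runs up along the rod; 100 g.
- rod_stand_mouth (a point): centre of the rim of the ramrod's white tubular stand, 110 mm above the bench, 36 mm outside diameter, bore 20 mm, fixed to the bench. Put away, the rod hangs with its shoulder on this rim, so the middle of its grip is 28 mm above this point.
- boat_mid (a point): middle of the white square weighing boat, half-way up: a loose open tray 100 x 100 mm and 22 mm high with 3 mm walls and floor, sides along its x and y axes, 120 g.
- bottle_100_a: bystander: 100 ml bottle with blue cap, 56 mm in diameter, 103 mm high; origin at the centre of its underside
- timer: bystander: white timer 62 x 62 x 16 mm lying flat; origin at the centre of its underside
- syringe_0: bystander: syringe 119 mm long lying on the bench; origin under its middle
- tape_roll_0: bystander: roll of cream tape, 60 mm in diameter, 19 mm high; origin at the centre of its underside
Mind the look-alikes: they are no part of the job. What is shaped like the part that bears rod_stand_mouth but red is not meant.

How it is judged:
On the way, in this order (a step that is already met when the one before it is completed fails the run):
1. the tray is clicked home under the barrels (value of joint tray below 0.003 m), for 0.2 s.
2. every plugged barrel has been tipped upright over its opening in the deck ((horizontal distance between barrel0_mouth and plug0_mid below 0.012 m or height (world z) of plug0_mid below 0.034 m) and (horizontal distance between barrel1_mouth and plug1_mid below 0.012 m or height (world z) of plug1_mid below 0.034 m) and (horizontal distance between barrel2_mouth and plug2_mid below 0.012 m or height (world z) of plug2_mid below 0.034 m) and (horizontal distance between barrel3_mouth and plug3_mid below 0.012 m or height (world z) of plug3_mid below 0.034 m)), for 0.1 s.
3. all the plugs are in the tray (x of plug0_mid in the frame of tray_floor between -0.042 and 0.042 m and y of plug0_mid in the frame of tray_floor between -0.129 and 0.129 m and z of plug0_mid in the frame of tray_floor between 0 and 0.018 m and x of plug1_mid in the frame of tray_floor between -0.042 and 0.042 m and y of plug1_mid in the frame of tray_floor between -0.129 and 0.129 m and z of plug1_mid in the frame of tray_floor between 0 and 0.018 m and x of plug2_mid in the frame of tray_floor between -0.042 and 0.042 m and y of plug2_mid in the frame of tray_floor between -0.129 and 0.129 m and z of plug2_mid in the frame of tray_floor between 0 and 0.018 m and x of plug3_mid in the frame of tray_floor between -0.042 and 0.042 m and y of plug3_mid in the frame of tray_floor between -0.129 and 0.129 m and z of plug3_mid in the frame of tray_floor between 0 and 0.018 m), for 0.2 s.
At the end, for the whole second after the job is handed in: All plugs rest inside the weighing boat, which stands flat on the bench; the ramrod stands in its stand (within 12 mm of the axis, shoulder within 7 mm of the rim, less than 0.12 rad from upright); the tray is clicked home (within 3 mm) (x of plug0_mid in the frame of boat_mid between -0.047 and 0.047 m and y of plug0_mid in the frame of boat_mid between -0.047 and 0.047 m and z of plug0_mid in the frame of boat_mid between -0.008 and 0.014 m and linear speed of each of plug0, plug1, plug2, plug3, boat, rod below 0.03 m/s and x of plug1_mid in the frame of boat_mid between -0.047 and 0.047 m and y of plug1_mid in the frame of boat_mid between -0.047 and 0.047 m and z of plug1_mid in the frame of boat_mid between -0.008 and 0.014 m and x of plug2_mid in the frame of boat_mid between -0.047 and 0.047 m and y of plug2_mid in the frame of boat_mid between -0.047 and 0.047 m and z of plug2_mid in the frame of boat_mid between -0.008 and 0.014 m and x of plug3_mid in the frame of boat_mid between -0.047 and 0.047 m and y of plug3_mid in the frame of boat_mid between -0.047 and 0.047 m and z of plug3_mid in the frame of boat_mid between -0.008 and 0.014 m and horizontal distance between rod_grip and rod_stand_mouth below 0.012 m and z of rod_grip in the frame of rod_stand_mouth between 0.021 and 0.035 m and angle between rod_grip's own z axis and vertical below 0.12 rad and angle between boat_mid's own z axis and vertical below 0.1 rad and value of joint tray below 0.003 m); the robot touches nothing.
It fails at once if a bystander (bottle, timer, syringe, tape roll) is pushed away or knocked over (distance of any of bottle_100_a, timer, syringe_0, tape_roll_0 from where it was at the start of the episode above 0.03 m).
Of plug0, plug1, plug2, plug3 only 2 to 3 are there at a start; the rules pass over those that are not, and their reading is None.
At some moment in a run one of boat may be knocked a few centimetres aside while the robot is not near it.
Once in a run the grip may slacken for a moment while it holds something.
It also fails if it takes over 200 s, if anything falls off the work surface, if the arm or the gripper's body presses on something with over 40 N, if the wrist force passes 120 N, or if a joint passes its speed limit or range.

## Working session

There is one attempt and no reset: what is moved stays moved. The work goes in short steps, Python scripts to look and compute and a shell command to move; the robot and the scene stay as the last step left them, time stands still between calls to the robot, and variables do not carry over. Pictures are saved under pics/ and viewed, at most 14 in all, crops included, and the job is handed in when it is done.

```bash
ls; mkdir -p pics
cat > h.py <<'E'
import numpy as np, cv2
from station import robot
def cap(n,save=None):
    c=robot.capture(n)
    np.savez('/tmp/'+n+'.npz',**{k:np.asarray(v) for k,v in c.items()})
    if save: cv2.imwrite('pics/'+save,c['img'])
    return c
def load(n): return dict(np.load('/tmp/'+n+'.npz'))
def cloud(c):
    z=c['z_map'];v,u=np.indices(z.shape)
    P=np.stack([(u-c['cx'])/c['fx']*z,(v-c['cy'])/c['fy']*z,z,np.ones_like(z)],-1)@np.asarray(c['pose']).T
    P=P[...,:3].copy();P[z<=0]=np.nan
    return P
def pix(c,p):
    q=np.linalg.inv(c['pose'])@np.append(p,1);return q[0]/q[2]*c['fx']+c['cx'],q[1]/q[2]*c['fy']+c['cy']
def ray(c,u,v,z):  # intersect pixel ray with plane z
    T=np.asarray(c['pose']);d=T[:3,:3]@np.array([(u-c['cx'])/c['fx'],(v-c['cy'])/c['fy'],1]);o=T[:3,3]
    return o+d*(z-o[2])/d[2]
def st():
    s=robot.state();print('t',round(s['clock'],2),'tcp',np.round(s['tcp_pos'],4),'w',round(s['width']*94,1),'F',np.round(s['ft_force'],1),'g',np.round(s['grip_force'],1));return s
E
python3 - <<'E'
from h import *
s=st();print(np.round(s['ee_rot'],3))
for n in('top','side'):
    c=cap(n,n+'1.png');print(n,np.round(c['pose'],3),c['fx'],c['cx'],c['cy'])
E
```

```text
pics
t 0.0 tcp [0.2562 0.5139 0.2043] w 94.1 F [-0.4  0.2 -0.4] g 0.0
[[-0.895  0.446 -0.001]
 [ 0.446  0.895 -0.002]
 [ 0.    -0.002 -1.   ]]
top [[ 2.800e-02 -9.750e-01  2.190e-01  3.020e-01]
 [-1.000e+00 -2.800e-02  5.000e-03  3.200e-02]
 [ 1.000e-03 -2.190e-01 -9.760e-01  1.138e+00]
 [ 0.000e+00  0.000e+00  0.000e+00  1.000e+00]] 394.4330238312461 285.31743973184126 212.76142378654663
side [[ 0.965 -0.184  0.187  0.224]
 [-0.262 -0.635  0.727 -1.203]
 [-0.015 -0.75  -0.661  1.237]
 [ 0.     0.     0.     1.   ]] 529.8489186726524 281.4658668377219 206.63340116509326
```

View pics/top1.png

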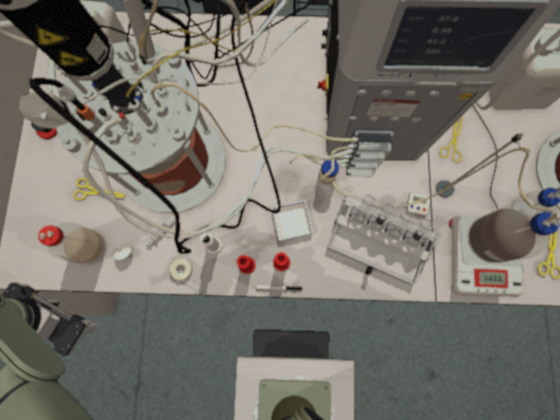

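View pics/side1.png

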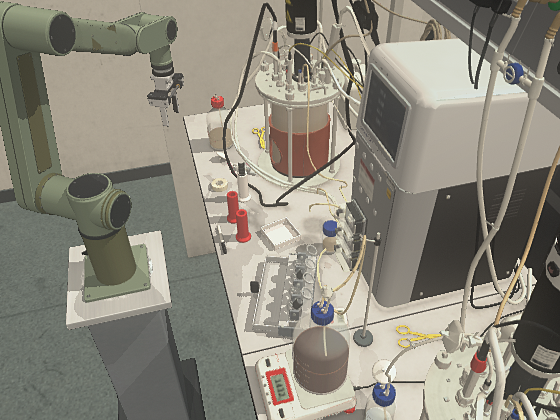

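Top view: clearing stand (385,240) with its tab at (369,270), boat (293,222), white tube with rod (210,243). Look-alikes: red tubes (247,263) and (281,260), and a pen-like thing at (278,288). I'll check these in a close crop and measure them.

Run:
```python
from h import *
c=load('top');im=c['img'][155:300,180:445];cv2.imwrite('pics/crop1.png',cv2.resize(im,None,fx=3,fy=3,interpolation=cv2.INTER_CUBIC))
P=cloud(c)
for n,u,v in [('rodtop',210,240),('red',247,263),('red',281,260),('pen',278,288),('boat',293,222),('tab',369,270),('bottle',328,170),('timer',418,204),('tape',180,269),('syr',150,240)]:
    print(n,np.round(P[v,u],3), np.round(np.nanmax(P[v-8:v+9,u-8:u+9,2]),3))
```

```text
rodtop [0.453 0.234 0.108] 0.187
red [0.396 0.133 0.109] 0.113
red [0.416 0.046 0.008] 0.114
pen [0.337 0.052 0.013] 0.016
boat [0.529 0.015 0.004] 0.009
tab [ 0.391 -0.196  0.052] 0.054
bottle [ 0.659 -0.077  0.099] 0.201
timer [ 0.591 -0.351  0.014] 0.115
tape [ 0.383  0.335 -0.002] 0.023
syr [0.462 0.423 0.019] 0.267
```

View pics/crop1.png

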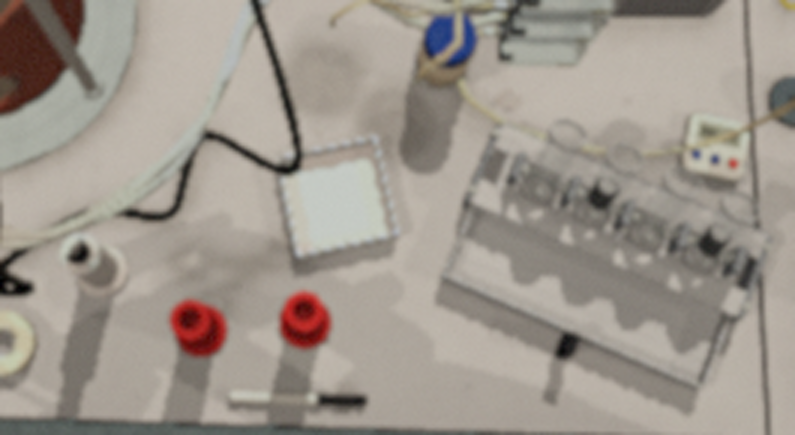

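```bash
R='{"offset":[-12,-12,-15],"angular":[0,0,0]}'; python3 -m jog '[{"offset":[-12,-12,-15],"angular":[0,0,0]},{"offset":[-12,-12,-15],"angular":[0,0,0]},{"offset":[-12,-12,-15],"angular":[0,0,0]},{"offset":[-12,-12,-15],"angular":[0,0,0]},{"offset":[-12,-12,-15],"angular":[0,0,0]},{"offset":[-12,-12,-15],"angular":[0,0,0]},{"offset":[-12,-12,-15],"angular":[0,0,0]},{"offset":[-12,-12,-15],"angular":[0,0,0]},{"offset":[-12,-12,-15],"angular":[0,0,0]},{"offset":[-12,-12,-15],"angular":[0,0,0]}]'
python3 - <<'E'
from h import *
s=st();c=cap('wrist','w0.png');R=s['ee_rot'];T=c['pose'];print(np.round(R.T@(T[:3,3]-s['tcp_pos']),3),np.round(R.T@T[:3,:3],2),c['fx'])
E
```

```text
clock: 0.93
tcp_pos: [0.3104, 0.3525, 0.3556]
ee_rot: [[-0.895, 0.446, -0.001], [0.446, 0.895, -0.001], [0.0, -0.001, -1.0]]
ft_force: [-0.0, 0.4, 0.2]
width: 1.001
grip_force: 0.0
t 0.93 tcp [0.3104 0.3525 0.3556] w 94.1 F [-0.   0.4  0.2] g 0.0
[ 0.081  0.001 -0.18 ] [[-0.   -0.96 -0.28]
 [ 1.   -0.   -0.  ]
 [-0.   -0.28  0.96]] 366.1894751231471
```

```bash
python3 -m jog '[{"offset":[-17,-22,0],"angular":[0,0,0]},{"offset":[-17,-22,0],"angular":[0,0,0]},{"offset":[-17,-22,0],"angular":[0,0,0]},{"offset":[-17,-22,0],"angular":[0,0,0]},{"offset":[-17,-22,0],"angular":[0,0,0]},{"offset":[-17,-22,0],"angular":[0,0,0]},{"offset":[-17,-22,0],"angular":[0,0,0]},{"offset":[-17,-22,0],"angular":[0,0,0]},{"offset":[-17,-22,0],"angular":[0,0,0]},{"offset":[-17,-22,0],"angular":[0,0,0]}]' >/dev/null
python3 -m jog '[{"offset":[-17,-22,0],"angular":[0,0,0]},{"offset":[-17,-22,0],"angular":[0,0,0]},{"offset":[-17,-22,0],"angular":[0,0,0]},{"offset":[-17,-22,0],"angular":[0,0,0]},{"offset":[-17,-22,0],"angular":[0,0,0]},{"offset":[-17,-22,0],"angular":[0,0,0]},{"offset":[-17,-22,0],"angular":[0,0,0]},{"offset":[-17,-22,0],"angular":[0,0,0]},{"offset":[-17,-22,0],"angular":[0,0,0]},{"offset":[-17,-22,0],"angular":[0,0,0]}]'
python3 - <<'E'
from h import *
s=st();c=cap('wrist','w1.png');print(s['joint_positions'])
E
```

```text
clock: 2.65
tcp_pos: [0.4183, -0.193, 0.3546]
ee_rot: [[-0.895, 0.447, -0.001], [0.447, 0.895, 0.001], [0.001, 0.0, -1.0]]
ft_force: [0.1, 0.1, -0.3]
width: 1.002
grip_force: 0.0
t 2.65 tcp [ 0.4183 -0.193   0.3546] w 94.2 F [ 0.1  0.1 -0.3] g 0.0
[-6.20772366e-01 -1.19058410e-01  1.57855358e+00  3.15958220e-04
  1.68311512e+00 -1.72844545e+00]
```

View pics/w1.png

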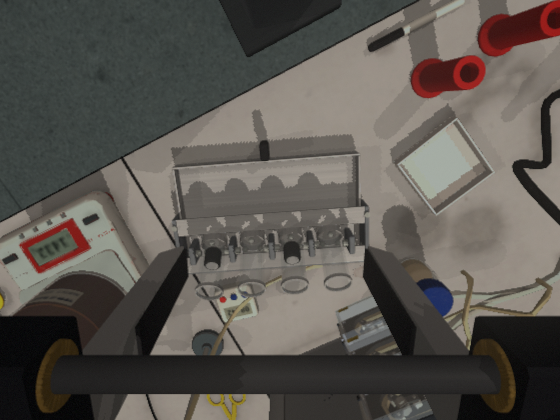

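Wrist view: tray drawn out, tab at (265,150), mouths at (208,291), (252,289), (295,285), (338,283). Black plugs at (212,256) and (292,252) put them in barrel0 and barrel2; barrels 1 and 3 look empty.

Run:
```python
from h import *
c=load('wrist')
M=np.array([ray(c,u,v,.123)[:2] for u,v in [(208,291),(252,289),(295,285),(338,283)]])
print(np.round(M,4), np.round(np.linalg.norm(np.diff(M,axis=0),axis=1),4))
d=M[3]-M[0]; print('from mouths yaw',np.arctan2(-d[0],d[1]))
W=[ray(c,u,v,.029)[:2] for u,v in [(174,166),(358,155)]]
d=W[1]-W[0];print('tray front',np.round(W,4),np.linalg.norm(d),'yaw',np.arctan2(-d[0],d[1]))
tab=ray(c,265,146,.051)[:2];print('tab',tab,cloud(c)[150,265])
y=np.arctan2(-d[0],d[1]);X=np.array([np.cos(y),np.sin(y)]);Y=np.array([-X[1],X[0]])
O=M.mean(0)-.0312*X;print('origin',O,'yaw',y,'tab in stand',(tab-O)@X,(tab-O)@Y,'traywalls',[( (w-O)@X,(w-O)@Y) for w in W])
P=cloud(c)
for n,a in (('deck side rows',P[180:300:4,270]),):print(np.round(np.c_[(a[:,:2]-O)@X,(a[:,:2]-O)@Y,a[:,2]],3))
cv2.imwrite('pics/crop2.png',cv2.resize(c['img'][130:310,150:390],None,fx=3.3,fy=3.3,interpolation=cv2.INTER_CUBIC))
```

```text
[[ 0.513  -0.3339]
 [ 0.5353 -0.2832]
 [ 0.5544 -0.2326]
 [ 0.576  -0.1834]] [0.0554 0.0541 0.0537]
from mouths yaw -0.39602244668404163
tray front [[ 0.3607 -0.3208]
 [ 0.4613 -0.0857]] 0.2557282436786797 yaw -0.40419275441565145
tab [ 0.39077439 -0.19326435] [ 0.39532959 -0.19556115  0.05194893]
origin [ 0.51599093 -0.24601037] yaw -0.40419275441565145 tab in stand -0.13587038528054934 -0.0007489895620360512 traywalls [(np.float64(-0.11333612962780512), np.float64(-0.12984435031170113)), (np.float64(-0.11333612962780512), np.float64(0.12588389336697856))]
[[-0.081  0.002  0.008]
 [-0.075  0.001  0.009]
 [-0.069  0.001  0.007]
 [-0.063  0.001  0.007]
 [-0.057  0.     0.007]
 [-0.05  -0.     0.006]
 [-0.044 -0.001  0.004]
 [-0.038 -0.001  0.006]
 [-0.041 -0.     0.039]
 [-0.036 -0.001  0.041]
 [-0.03  -0.001  0.041]
 [-0.024 -0.001  0.04 ]
 [-0.018 -0.002  0.04 ]
 [-0.013 -0.002  0.042]
 [-0.013 -0.002  0.058]
 [-0.012 -0.002  0.072]
 [-0.009 -0.002  0.078]
 [-0.004 -0.002  0.081]
 [ 0.003 -0.003  0.078]
 [ 0.009 -0.003  0.078]
 [ 0.031 -0.005  0.041]
 [ 0.038 -0.005  0.041]
 [ 0.063 -0.008  0.002]
 [ 0.071 -0.008  0.   ]
 [ 0.077 -0.008  0.002]
 [ 0.078 -0.008  0.013]
 [ 0.082 -0.009  0.019]
 [ 0.1   -0.01  -0.001]
 [ 0.106 -0.01   0.002]
 [ 0.113 -0.011  0.002]]
```

View pics/crop2.png

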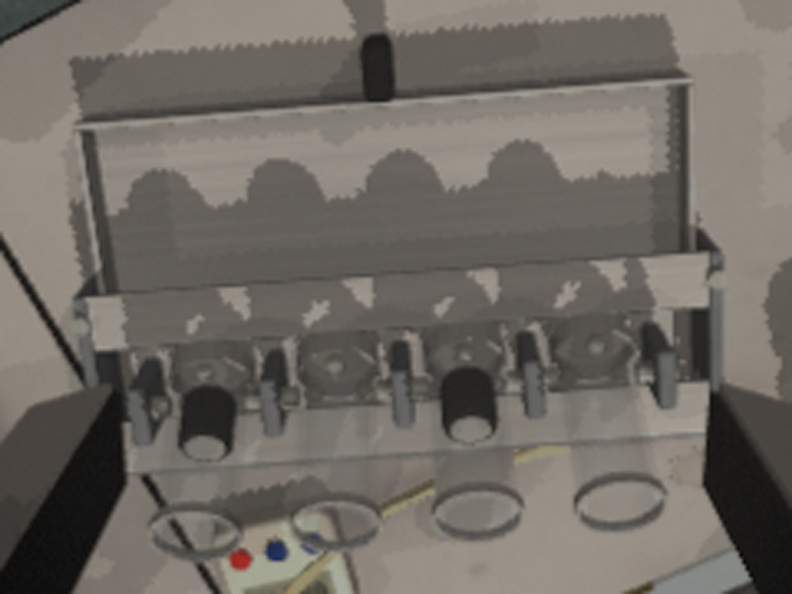

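```bash
cat >> h.py <<'E'
O=np.array([.516,-.246]);PSI=-.40
X=np.array([np.cos(PSI),np.sin(PSI)]);Y=np.array([-X[1],X[0]])
def ts(p): return np.array([(p[:2]-O)@X,(p[:2]-O)@Y,*p[2:3]])
def tw(p): return np.array([*(O+p[0]*X+p[1]*Y),*p[2:3]])
def to(p,world=False):  # tool-axis mm from current tcp to stand/world point
    s=robot.state();q=np.array(p,float) if world else tw(np.array(p,float))
    return np.round(1000*s['ee_rot'].T@(q-s['tcp_pos']),1)
E
python3 -m jog '[{"offset":[6.4,-1.1,20],"angular":[0,0,-0.06]},{"offset":[6.4,-1.1,20],"angular":[0,0,0]},{"offset":[6.4,-1.1,20],"angular":[0,0,0]},{"offset":[6.4,-1.1,20],"angular":[0,0,0]},{"offset":[6.4,-1.1,20],"angular":[0,0,0]},{"offset":[6.4,-1.1,20],"angular":[0,0,0]},{"offset":[6.4,-1.1,20],"angular":[0,0,0]},{"offset":[6.4,-1.1,20],"angular":[0,0,0]},{"offset":[6.4,-1.1,20],"angular":[0,0,0]},{"offset":[6.4,-1.1,20],"angular":[0,0,0]}]' 0 30
python3 -c "
from h import *
s=st();print(ts(s['tcp_pos']),np.round(s['ee_rot'],3),to([-.175,0,.032]))"
```

```text
clock: 3.53
tcp_pos: [0.3547, -0.1758, 0.154]
ee_rot: [[-0.92, 0.392, -0.0], [0.392, 0.92, 0.001], [0.001, 0.0, -1.0]]
ft_force: [-0.6, -0.4, -0.4]
width: 0.329
grip_force: 0.0
t 3.53 tcp [ 0.3547 -0.1758  0.154 ] w 30.9 F [-0.6 -0.4 -0.4] g 0.0
[-0.1759378   0.00183011  0.15395669] [[-0.92   0.392 -0.   ]
 [ 0.392  0.92   0.001]
 [ 0.001  0.    -1.   ]] [ -1.   -1.9 122. ]
```

```bash
python3 -m jog '[{"offset":[0,-2,14],"angular":[0,0,0]},{"offset":[0,0,14],"angular":[0,0,0]},{"offset":[0,0,14],"angular":[0,0,0]},{"offset":[0,0,14],"angular":[0,0,0]},{"offset":[0,0,14],"angular":[0,0,0]},{"offset":[0,0,14],"angular":[0,0,0]},{"offset":[0,0,14],"angular":[0,0,0]},{"offset":[0,0,14],"angular":[0,0,0]},{"offset":[0,0,10],"angular":[0,0,0]},{"offset":[0,0,0],"angular":[0,0,0]}]'
python3 -m jog '[{"offset":[-9,0,0],"angular":[0,0,0]},{"offset":[-9,0,0],"angular":[0,0,0]},{"offset":[-9,0,0],"angular":[0,0,0]},{"offset":[-9,0,0],"angular":[0,0,0]},{"offset":[-9,0,0],"angular":[0,0,0]},{"offset":[-9,0,0],"angular":[0,0,0]},{"offset":[-9,0,0],"angular":[0,0,0]},{"offset":[-9,0,0],"angular":[0,0,0]},{"offset":[-9,0,0],"angular":[0,0,0]},{"offset":[-9,0,0],"angular":[0,0,0]}]'
python3 -c "
from h import *
s=st();print(ts(s['tcp_pos']))
c=cap('wrist');P=cloud(c);
a=ray(c,265,146,.051)
cv2.imwrite('pics/w2.png',c['img'])"
```

```text
clock: 4.37
tcp_pos: [0.3525, -0.1765, 0.0311]
ee_rot: [[-0.92, 0.392, -0.004], [0.392, 0.92, 0.004], [0.005, 0.002, -1.0]]
ft_force: [-0.2, 0.7, 0.4]
width: 0.006
grip_force: 0.0
clock: 5.2
tcp_pos: [0.436, -0.213, 0.0329]
ee_rot: [[-0.92, 0.392, -0.005], [0.392, 0.92, 0.002], [0.005, 0.0, -1.0]]
ft_force: [-0.1, 0.1, -0.4]
width: 0.006
grip_force: 0.4
t 5.2 tcp [ 0.436  -0.213   0.0329] w 0.6 F [-0.1  0.1 -0.4] g 0.4
[-0.08653216 -0.00074339  0.03288304]
```

```bash
python3 -m jog '[{"offset":[-1,0,0],"angular":[0,0,0]},{"offset":[-1,0,0],"angular":[0,0,0]},{"offset":[-1,0,0],"angular":[0,0,0]},{"offset":[-1,0,0],"angular":[0,0,0]},{"offset":[0,0,0],"angular":[0,0,0]},{"offset":[0,0,0],"angular":[0,0,0]},{"offset":[0,0,0],"angular":[0,0,0]},{"offset":[0,0,0],"angular":[0,0,0]},{"offset":[0,0,0],"angular":[0,0,0]},{"offset":[0,0,0],"angular":[0,0,0]}]'
python3 -c "
from h import *
s=st();print(ts(s['tcp_pos']))
c=cap('wrist');print(pix(c,tw(np.array([-.052,0,.051]))),pix(c,tw(np.array([-.0,0,.051]))))
cv2.imwrite('pics/w2.png',c['img'])"
```

```text
clock: 6.08
tcp_pos: [0.4365, -0.2131, 0.0326]
ee_rot: [[-0.92, 0.391, -0.01], [0.391, 0.92, 0.005], [0.011, 0.001, -1.0]]
ft_force: [-11.0, 3.2, 9.6]
width: 0.005
grip_force: 5.9
t 6.08 tcp [ 0.4365 -0.2131  0.0326] w 0.5 F [-11.    3.2   9.6] g 5.9
[-0.08599264 -0.00066695  0.03256883]
(np.float64(275.6865061835665), np.float64(335.06475385142613)) (np.float64(275.92624165303357), np.float64(416.99806225066993))
```

View pics/w2.png

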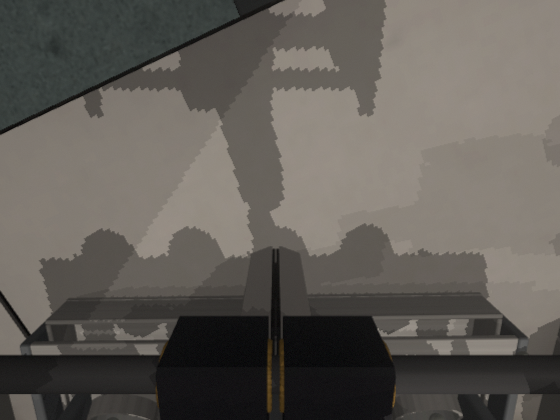

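The tray's front rim shows at rows 297–320, with the tab hidden behind the fingers, which press on it at 11 N. I'll press a little harder to be sure it's home, then back off and look.

```bash
python3 -m jog '[{"offset":[-1,0,0],"angular":[0,0,0]},{"offset":[-1,0,0],"angular":[0,0,0]},{"offset":[-1,0,0],"angular":[0,0,0]},{"offset":[0,0,0],"angular":[0,0,0]},{"offset":[0,0,0],"angular":[0,0,0]},{"offset":[0,0,0],"angular":[0,0,0]},{"offset":[0,0,0],"angular":[0,0,0]},{"offset":[0,0,0],"angular":[0,0,0]},{"offset":[0,0,0],"angular":[0,0,0]},{"offset":[0,0,0],"angular":[0,0,0]}]'
python3 -c "
from h import *
s=st();print(ts(s['tcp_pos']))"
python3 -m jog '[{"offset":[7,0,0],"angular":[0,0,0]},{"offset":[10,0,-10],"angular":[0,0,0]},{"offset":[5,0,-15],"angular":[0,0,0]},{"offset":[5,0,-15],"angular":[0,0,0]},{"offset":[0,0,-20],"angular":[0,0,0]},{"offset":[0,0,-20],"angular":[0,0,0]},{"offset":[0,0,-20],"angular":[0,0,0]},{"offset":[0,0,-20],"angular":[0,0,0]},{"offset":[0,0,-20],"angular":[0,0,0]},{"offset":[0,0,-10],"angular":[0,0,0]}]'
python3 -c "
from h import *
s=st();print(ts(s['tcp_pos']))
c=cap('wrist');P=cloud(c);S=np.c_[(P.reshape(-1,3)[:,:2]-O)@X,(P.reshape(-1,3)[:,:2]-O)@Y,P.reshape(-1,3)[:,2]]
m=(abs(S[:,1])<.012)&(S[:,2]>.046)&(S[:,2]<.056)&(S[:,0]<-.03)&(S[:,0]>-.2);print('tab',S[m].min(0),S[m].max(0))
m=(abs(S[:,1]-.06)<.04)&(S[:,2]>.024)&(S[:,2]<.033)&(S[:,0]<-.03)&(S[:,0]>-.2);print('wall',np.percentile(S[m],[5,50,95],axis=0))
print(pix(c,tw(np.array([-.064,0,.051]))))
cv2.imwrite('pics/w3.png',c['img'])
"
```

```text
clock: 6.97
tcp_pos: [0.4366, -0.2131, 0.0322]
ee_rot: [[-0.92, 0.391, -0.016], [0.391, 0.92, 0.008], [0.018, 0.001, -1.0]]
ft_force: [-17.0, 5.2, 15.5]
width: 0.007
grip_force: 9.2
t 6.97 tcp [ 0.4366 -0.2131  0.0322] w 0.6 F [-17.    5.2  15.5] g 9.2
[-0.08592263 -0.00059865  0.03224039]
clock: 7.8
tcp_pos: [0.4209, -0.2073, 0.1865]
ee_rot: [[-0.92, 0.392, 0.005], [0.392, 0.92, -0.004], [-0.006, -0.001, -1.0]]
ft_force: [0.7, 0.1, 1.0]
width: 0.005
grip_force: 0.0
t 7.8 tcp [ 0.4209 -0.2073  0.1865] w 0.5 F [0.7 0.1 1. ] g 0.0
[-0.10269912 -0.00140865  0.18648979]
tab [-0.07577678 -0.0070296   0.0464191 ] [-0.05291619  0.00417099  0.05396524]
wall [[-0.05053392  0.02336169  0.02457728]
 [-0.04964428  0.06067906  0.02944827]
 [-0.04764984  0.09595993  0.03097508]]
(np.float64(276.5068924344417), np.float64(235.7170069150733))
```

View pics/w3.png

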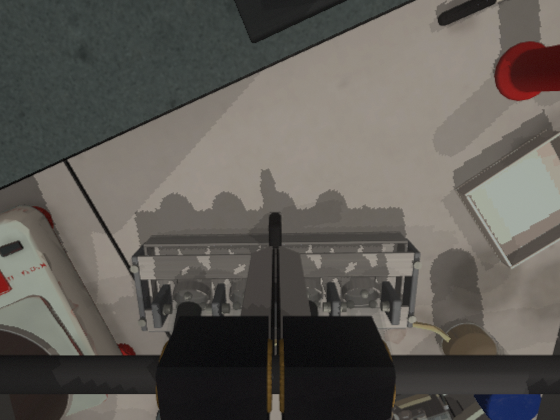

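Tray is home: tab centre at stand x = −0.0645, against −0.064 expected. Next I'll check what's behind the row before going behind the barrels.

```bash
python3 -c "
from h import *
np.set_printoptions(linewidth=250)
for n in ('top','side'):
    P=cloud(load(n)).reshape(-1,3)
    S=np.c_[(P[:,:2]-O)@X,(P[:,:2]-O)@Y,P[:,2]]
    print(n)
    for x in np.arange(.03,.17,.02):
        print(round(x,2),[round(float(np.nanmax(np.r_[0,S[(abs(S[:,0]-x)<.01)&(abs(S[:,1]-y)<.01),2]])),2) for y in np.arange(-.2,.14,.02)])
"
```

```text
top
0.03 [0.06, 0.0, 0.0, 0.04, 0.04, 0.13, 0.13, 0.13, 0.13, 0.13, 0.12, 0.13, 0.13, 0.13, 0.13, 0.13, 0.05]
0.05 [0.21, 0.02, 0.0, 0.04, 0.04, 0.12, 0.12, 0.04, 0.12, 0.12, 0.04, 0.12, 0.12, 0.12, 0.12, 0.11, 0.04]
0.07 [0.22, 0.06, 0.01, 0.0, 0.0, 0.0, 0.01, 0.0, 0.0, 0.02, 0.02, 0.0, 0.02, 0.0, 0.0, 0.01, 0.0]
0.09 [0.22, 0.06, 0.01, 0.0, 0.0, 0.02, 0.02, 0.02, 0.02, 0.02, 0.01, 0.0, 0.0, 0.0, 0.0, 0.01, 0.0]
0.11 [0.31, 0.06, 0.01, 0.0, 0.0, 0.02, 0.02, 0.04, 0.02, 0.0, 0.0, 0.0, 0.0, 0.0, 0.0, 0.23, 0.24]
0.13 [0.31, 0.33, 0.0, 0.01, 0.01, 0.1, 0.08, 0.03, 0.02, 0.0, 0.0, 0.0, 0.0, 0.0, 0.24, 0.24, 0.24]
0.15 [0.01, 0.35, 0.4, 0.41, 0.39, 0.29, 0.02, 0.01, 0.0, 0.0, 0.01, 0.0, 0.0, 0.0, 0.23, 0.24, 0.24]
0.17 [0.0, 0.0, 0.0, 0.41, 0.4, 0.01, 0.01, 0.0, 0.0, 0.01, 0.0, 0.0, 0.0, 0.0, 0.5, 0.66, 0.66]
side
0.03 [0.0, 0.0, 0.0, 0.0, 0.0, 0.13, 0.13, 0.13, 0.13, 0.13, 0.13, 0.13, 0.13, 0.13, 0.13, 0.13, 0.05]
0.05 [0.0, 0.0, 0.0, 0.0, 0.0, 0.12, 0.12, 0.12, 0.12, 0.12, 0.04, 0.12, 0.12, 0.12, 0.12, 0.11, 0.04]
0.07 [0.0, 0.0, 0.0, 0.0, 0.0, 0.0, 0.0, 0.0, 0.0, 0.02, 0.01, 0.0, 0.02, 0.02, 0.01, 0.01, 0.01]
0.09 [0.0, 0.0, 0.0, 0.0, 0.0, 0.0, 0.0, 0.0, 0.0, 0.02, 0.0, 0.0, 0.0, 0.01, 0.01, 0.0, 0.01]
0.11 [0.31, 0.0, 0.0, 0.0, 0.0, 0.0, 0.0, 0.04, 0.02, 0.01, 0.01, 0.01, 0.0, 0.0, 0.0, 0.23, 0.24]
0.13 [0.32, 0.33, 0.0, 0.0, 0.0, 0.1, 0.08, 0.04, 0.02, 0.0, 0.0, 0.01, 0.0, 0.0, 0.23, 0.24, 0.24]
0.15 [0.0, 0.36, 0.4, 0.41, 0.3, 0.28, 0.07, 0.02, 0.0, 0.0, 0.0, 0.0, 0.01, 0.01, 0.23, 0.24, 0.24]
0.17 [0.01, 0.0, 0.4, 0.41, 0.39, 0.01, 0.0, 0.01, 0.01, 0.01, 0.01, 0.0, 0.0, 0.0, 0.01, 0.56, 0.66]
```

```bash
python3 -c "
from h import *
for n in ('top','side'):
    P=cloud(load(n)).reshape(-1,3)
    S=np.c_[(P[:,:2]-O)@X,(P[:,:2]-O)@Y,P[:,2]]
    for lo,hi in ((-.22,-.19),(-.19,-.17),(-.17,-.15),(-.15,-.1),(.03,.07),(.07,.09),(.09,.105),(.105,.12),(.12,.15)):
        m=(S[:,1]>lo)&(S[:,1]<hi)&(S[:,2]>.15)&(S[:,0]>-.1)&(S[:,0]<.25)
        if m.sum()>3: print(n,lo,hi,np.round(np.sort(S[m,0])[:4],3),np.round(np.percentile(S[m],5,axis=0),3))
"
```

```text
top -0.22 -0.19 [0.041 0.041 0.041 0.042] [ 0.047 -0.219  0.157]
top -0.19 -0.17 [0.126 0.128 0.128 0.129] [ 0.129 -0.19   0.313]
top -0.17 -0.15 [0.145 0.147 0.147 0.149] [ 0.148 -0.169  0.346]
top -0.15 -0.1 [0.147 0.148 0.149 0.149] [ 0.153 -0.139  0.173]
top 0.03 0.07 [0.187 0.188 0.188 0.188] [0.194 0.032 0.215]
top 0.07 0.09 [0.125 0.126 0.126 0.126] [0.184 0.071 0.213]
top 0.09 0.105 [0.119 0.119 0.12  0.12 ] [0.126 0.091 0.221]
top 0.105 0.12 [0.112 0.113 0.113 0.114] [0.12  0.106 0.23 ]
top 0.12 0.15 [0.097 0.099 0.099 0.1  ] [0.111 0.122 0.227]
side -0.22 -0.19 [0.101 0.101 0.103 0.105] [ 0.105 -0.219  0.303]
side -0.19 -0.17 [0.129 0.129 0.131 0.131] [ 0.131 -0.189  0.311]
side -0.17 -0.15 [0.146 0.148 0.148 0.149] [ 0.149 -0.169  0.345]
side -0.15 -0.1 [0.148 0.149 0.149 0.15 ] [ 0.154 -0.141  0.17 ]
side 0.03 0.07 [0.189 0.19  0.19  0.191] [0.195 0.032 0.234]
side 0.07 0.09 [0.126 0.127 0.127 0.127] [0.184 0.071 0.201]
side 0.09 0.105 [0.12  0.121 0.121 0.121] [0.128 0.091 0.161]
side 0.105 0.12 [0.113 0.114 0.114 0.115] [0.119 0.106 0.166]
side 0.12 0.15 [0.099 0.1   0.101 0.101] [0.11  0.121 0.209]
```

```bash
python3 -m jog '[{"offset":[-16.5,2.3,-1.5],"angular":[0,0,0]},{"offset":[-16.5,2.3,-1.5],"angular":[0,0,0]},{"offset":[-16.5,2.3,-1.5],"angular":[0,0,0]},{"offset":[-16.5,2.3,-1.5],"angular":[0,0,0]},{"offset":[-16.5,2.3,-1.5],"angular":[0,0,0]},{"offset":[-16.5,2.3,-1.5],"angular":[0,0,0]},{"offset":[-16.5,2.3,-1.5],"angular":[0,0,0]},{"offset":[-16.5,2.3,-1.5],"angular":[0,0,0]},{"offset":[-16.5,2.3,-1.5],"angular":[0,0,0]},{"offset":[-16.5,2.3,-1.5],"angular":[0,0,0]}]'
python3 -c "
from h import *
st();print(to([.062,.022,.2]),to([.062,.022,.1]))"
```

```text
clock: 8.68
tcp_pos: [0.5803, -0.2495, 0.1968]
ee_rot: [[-0.92, 0.392, -0.001], [0.392, 0.92, 0.001], [0.002, 0.0, -1.0]]
ft_force: [0.1, 1.0, -0.3]
width: 0.002
grip_force: 0.0
t 8.68 tcp [ 0.5803 -0.2495  0.1968] w 0.1 F [ 0.1  1.  -0.3] g 0.0
[-1.5  0.2 -3.2] [-1.6  0.2 96.8]
```

```bash
python3 -m jog '[{"offset":[-1.5,0,10],"angular":[0,0,0]},{"offset":[0,0,10],"angular":[0,0,0]},{"offset":[0,0,10],"angular":[0,0,0]},{"offset":[0,0,10],"angular":[0,0,0]},{"offset":[0,0,10],"angular":[0,0,0]},{"offset":[0,0,10],"angular":[0,0,0]},{"offset":[0,0,10],"angular":[0,0,0]},{"offset":[0,0,10],"angular":[0,0,0]},{"offset":[0,0,10],"angular":[0,0,0]},{"offset":[0,0,7],"angular":[0,0,0]}]'
python3 -m jog '[{"offset":[4.2,0,0],"angular":[0,0,0]},{"offset":[4.2,0,0],"angular":[0,0,0]},{"offset":[4.2,0,0],"angular":[0,0,0]},{"offset":[4.2,0,0],"angular":[0,0,0]},{"offset":[4.2,0,0],"angular":[0,0,0]},{"offset":[4.2,0,0],"angular":[0,0,0]},{"offset":[4.2,0,0],"angular":[0,0,0]},{"offset":[4.2,0,0],"angular":[0,0,0]},{"offset":[4.2,0,0],"angular":[0,0,0]},{"offset":[0,0,0],"angular":[0,0,0]}]'
python3 -c "
from h import *
s=st();print(ts(s['tcp_pos']))"
```

```text
clock: 9.52
tcp_pos: [0.5805, -0.2497, 0.0999]
ee_rot: [[-0.92, 0.392, -0.001], [0.392, 0.92, 0.001], [0.001, 0.0, -1.0]]
ft_force: [-0.3, 0.2, -0.2]
width: 0.009
grip_force: 0.0
clock: 10.35
tcp_pos: [0.5466, -0.2353, 0.1016]
ee_rot: [[-0.92, 0.392, 0.002], [0.392, 0.92, -0.001], [-0.002, -0.0, -1.0]]
ft_force: [4.3, -0.9, -0.0]
width: 0.005
grip_force: 2.0
t 10.35 tcp [ 0.5466 -0.2353  0.1016] w 0.5 F [ 4.3 -0.9 -0. ] g 2.0
[0.02397549 0.02178241 0.10164537]
```

```bash
python3 -m jog '[{"offset":[1,0,0],"angular":[0,0,0]},{"offset":[1,0,0],"angular":[0,0,0]},{"offset":[1,0,0],"angular":[0,0,0]},{"offset":[1,0,0],"angular":[0,0,0]},{"offset":[0,0,0],"angular":[0,0,0]},{"offset":[0,0,0],"angular":[0,0,0]},{"offset":[0,0,0],"angular":[0,0,0]},{"offset":[0,0,0],"angular":[0,0,0]},{"offset":[0,0,0],"angular":[0,0,0]},{"offset":[0,0,0],"angular":[0,0,0]}]'
python3 -m jog '[{"offset":[-7,0,0],"angular":[0,0,0]},{"offset":[-7,0,0],"angular":[0,0,0]},{"offset":[-7,0,0],"angular":[0,0,0]},{"offset":[-7,0,0],"angular":[0,0,0]},{"offset":[-7,0,-10],"angular":[0,0,0]},{"offset":[0,0,-20],"angular":[0,0,0]},{"offset":[0,0,-20],"angular":[0,0,0]},{"offset":[0,0,-20],"angular":[0,0,0]},{"offset":[0,0,-20],"angular":[0,0,0]},{"offset":[0,0,-10],"angular":[0,0,0]}]'
python3 -c "
from h import *
s=st();print(ts(s['tcp_pos']),to([.062,-.078,.2]))"
```

```text
clock: 11.18
tcp_pos: [0.5464, -0.2353, 0.1023]
ee_rot: [[-0.92, 0.392, 0.009], [0.392, 0.92, -0.004], [-0.01, -0.0, -1.0]]
ft_force: [11.2, -4.3, -3.8]
width: 0.004
grip_force: 5.7
clock: 12.02
tcp_pos: [0.5759, -0.2479, 0.2041]
ee_rot: [[-0.92, 0.392, 0.002], [0.392, 0.92, -0.002], [-0.003, -0.001, -1.0]]
ft_force: [0.8, 0.2, 1.0]
width: 0.006
grip_force: 0.0
t 12.02 tcp [ 0.5759 -0.2479  0.2041] w 0.5 F [0.8 0.2 1. ] g 0.0
[0.05589319 0.02153468 0.20408844] [ -6.4 -99.5   4.2]
```

Barrel2 is at its stop. Same for barrel0.

```bash
python3 -m jog '[{"offset":[-0.6,-10,0],"angular":[0,0,0]},{"offset":[-0.6,-10,0],"angular":[0,0,0]},{"offset":[-0.6,-10,0],"angular":[0,0,0]},{"offset":[-0.6,-10,0],"angular":[0,0,0]},{"offset":[-0.6,-10,0],"angular":[0,0,0]},{"offset":[-0.6,-10,0],"angular":[0,0,0]},{"offset":[-0.6,-10,0],"angular":[0,0,0]},{"offset":[-0.6,-10,0],"angular":[0,0,0]},{"offset":[-0.6,-10,0],"angular":[0,0,0]},{"offset":[-0.6,-9,0],"angular":[0,0,0]}]'
python3 -m jog '[{"offset":[0,0,10.4],"angular":[0,0,0]},{"offset":[0,0,10.4],"angular":[0,0,0]},{"offset":[0,0,10.4],"angular":[0,0,0]},{"offset":[0,0,10.4],"angular":[0,0,0]},{"offset":[0,0,10.4],"angular":[0,0,0]},{"offset":[0,0,10.4],"angular":[0,0,0]},{"offset":[0,0,10.4],"angular":[0,0,0]},{"offset":[0,0,10.4],"angular":[0,0,0]},{"offset":[0,0,10.4],"angular":[0,0,0]},{"offset":[0,0,10.4],"angular":[0,0,0]}]'
python3 -m jog '[{"offset":[4.2,0,0],"angular":[0,0,0]},{"offset":[4.2,0,0],"angular":[0,0,0]},{"offset":[4.2,0,0],"angular":[0,0,0]},{"offset":[4.2,0,0],"angular":[0,0,0]},{"offset":[4.2,0,0],"angular":[0,0,0]},{"offset":[4.2,0,0],"angular":[0,0,0]},{"offset":[4.2,0,0],"angular":[0,0,0]},{"offset":[4.2,0,0],"angular":[0,0,0]},{"offset":[4.2,0,0],"angular":[0,0,0]},{"offset":[4.2,0,0],"angular":[0,0,0]}]'
python3 -c "
from h import *
s=st();print(ts(s['tcp_pos']))"
```

```text
clock: 12.85
tcp_pos: [0.5411, -0.3419, 0.2015]
ee_rot: [[-0.92, 0.392, -0.0], [0.392, 0.92, -0.0], [-0.0, -0.0, -1.0]]
ft_force: [-0.1, 1.4, 0.4]
width: 0.005
grip_force: 0.0
clock: 13.68
tcp_pos: [0.5415, -0.3407, 0.0964]
ee_rot: [[-0.92, 0.392, -0.0], [0.392, 0.92, 0.0], [0.0, 0.0, -1.0]]
ft_force: [-0.3, 0.6, -0.2]
width: 0.007
grip_force: 0.0
clock: 14.52
tcp_pos: [0.5089, -0.3273, 0.099]
ee_rot: [[-0.92, 0.393, 0.015], [0.393, 0.92, -0.008], [-0.017, -0.001, -1.0]]
ft_force: [21.8, -8.9, -8.0]
width: 0.008
grip_force: 11.9
t 14.52 tcp [ 0.5089 -0.3273  0.099 ] w 0.8 F [21.8 -8.9 -8. ] g 11.9
[ 0.02506905 -0.07764594  0.09901889]
```

```bash
python3 -m jog '[{"offset":[-8,0,0],"angular":[0,0,0]},{"offset":[-7,0,0],"angular":[0,0,0]},{"offset":[-7,0,0],"angular":[0,0,0]},{"offset":[-7,0,0],"angular":[0,0,0]},{"offset":[-7,0,-10],"angular":[0,0,0]},{"offset":[0,0,-25],"angular":[0,0,0]},{"offset":[0,0,-25],"angular":[0,0,0]},{"offset":[0,0,-25],"angular":[0,0,0]},{"offset":[0,0,-25],"angular":[0,0,0]},{"offset":[0,0,-25],"angular":[0,0,0]}]'
python3 -m jog '[{"offset":[15,8,-10],"angular":[0,0,0]},{"offset":[15,8,-10],"angular":[0,0,0]},{"offset":[15,8,-10],"angular":[0,0,0]},{"offset":[15,8,-10],"angular":[0,0,0]},{"offset":[15,8,-10],"angular":[0,0,0]},{"offset":[15,8,-10],"angular":[0,0,0]},{"offset":[15,8,-10],"angular":[0,0,0]},{"offset":[15,8,-10],"angular":[0,0,0]},{"offset":[15,8,-10],"angular":[0,0,0]},{"offset":[15,8,-10],"angular":[0,0,0]}]' 94
python3 -c "
from h import *
s=st();c=cap('wrist');print(ts(s['tcp_pos']))
for y in(-.081,.027): print(pix(c,tw(np.array([0,y,.131]))))
im=c['img'].copy()
cv2.imwrite('pics/w4.png',im)
a=np.array([.453,.234,.14]);print('rod dp',to([.453,.234,.36],True))"
```

```text
clock: 15.35
tcp_pos: [0.5356, -0.3381, 0.2329]
ee_rot: [[-0.92, 0.392, -0.002], [0.392, 0.92, 0.001], [0.002, 0.0, -1.0]]
ft_force: [0.1, 0.4, -0.5]
width: 0.006
grip_force: 0.0
clock: 16.18
tcp_pos: [0.4285, -0.2052, 0.3325]
ee_rot: [[-0.92, 0.392, -0.002], [0.392, 0.92, 0.001], [0.002, 0.0, -1.0]]
ft_force: [0.7, 0.5, -0.0]
width: 0.676
grip_force: 0.0
t 16.18 tcp [ 0.4285 -0.2052  0.3325] w 63.5 F [ 0.7  0.5 -0. ] g 0.0
[-0.09652713  0.00348978  0.33245614]
(np.float64(200.7398072596854), np.float64(264.26897569274587))
(np.float64(295.672489140838), np.float64(263.91974941544004))
rod dp [148.1 412.6 -24.7]
```

View pics/w4.png

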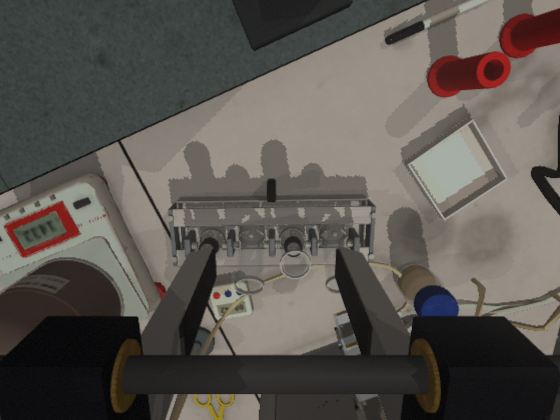

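Barrel2's mouth is at (295,264), right where an upright barrel should be. Barrel0 is hidden by the finger but was stopped at 22 N. Moving to the rod in the white tube.

```bash
python3 -m jog '[{"offset":[9.4,20.6,-3],"angular":[0,0,0]},{"offset":[9.4,20.6,-3],"angular":[0,0,0]},{"offset":[9.4,20.6,-3],"angular":[0,0,0]},{"offset":[9.4,20.6,-3],"angular":[0,0,0]},{"offset":[9.4,20.6,-3],"angular":[0,0,0]},{"offset":[9.4,20.6,-3],"angular":[0,0,0]},{"offset":[9.4,20.6,-3],"angular":[0,0,0]},{"offset":[9.4,20.6,-3],"angular":[0,0,0]},{"offset":[9.4,20.6,-3],"angular":[0,0,0]},{"offset":[9.4,20.6,-3],"angular":[0,0,0]}]' >/dev/null
python3 -m jog '[{"offset":[9.4,20.6,0],"angular":[0,0,0]},{"offset":[9.4,20.6,0],"angular":[0,0,0]},{"offset":[9.4,20.6,0],"angular":[0,0,0]},{"offset":[9.4,20.6,0],"angular":[0,0,0]},{"offset":[9.4,20.6,0],"angular":[0,0,0]},{"offset":[9.4,20.6,0],"angular":[0,0,0]},{"offset":[9.4,20.6,0],"angular":[0,0,0]},{"offset":[9.4,20.6,0],"angular":[0,0,0]},{"offset":[9.4,20.6,0],"angular":[0,0,0]},{"offset":[9.4,20.6,0],"angular":[0,0,0]}]'
python3 -c "
from h import *
s=st();c=cap('wrist','w5.png');print(s['joint_positions'])
for n in('wrist','top'):
    c=load(n);P=cloud(c).reshape(-1,3);P=P[(abs(P[:,0]-.46)<.06)&(abs(P[:,1]-.235)<.05)]
    m=P[:,2]>.155; Q=P[m&(P[:,2]<.2)];print(n,'grip',len(Q),np.round(Q.min(0),4),np.round(Q.max(0),4),np.round(np.median(Q[Q[:,2]>Q[:,2].max()-.006],0),4))
    Q=P[(P[:,2]>.1)&(P[:,2]<.122)];print('rim/shoulder',len(Q),np.round(Q.min(0),4),np.round(Q.max(0),4))
    P=cloud(c).reshape(-1,3);d=np.hypot(P[:,0]-.45,P[:,1]-.234)
    Q=P[(d<.16)&(P[:,2]>.19)&(P[:,2]<.6)]
    if len(Q):S=np.c_[(Q[:,:2]-[.45,.234])@X,(Q[:,:2]-[.45,.234])@Y,Q[:,2]];print('obst',len(Q),np.round(np.percentile(S,[0,10,50,90,100],axis=0),3))
"
```

```text
clock: 17.9
tcp_pos: [0.4179, 0.2478, 0.3618]
ee_rot: [[-0.92, 0.392, -0.001], [0.392, 0.92, -0.001], [0.001, -0.001, -1.0]]
ft_force: [0.1, 0.4, -0.1]
width: 0.999
grip_force: 0.0
t 17.9 tcp [0.4179 0.2478 0.3618] w 93.9 F [ 0.1  0.4 -0.1] g 0.0
[ 3.57053926e-01 -6.29609962e-02  1.51291011e+00 -3.94154353e-04
  1.69320053e+00 -8.10929718e-01]
wrist grip 805 [0.4066 0.1852 0.1552] [0.5198 0.2849 0.1992] [0.4609 0.2464 0.1958]
rim/shoulder 426 [0.4394 0.227  0.1   ] [0.4751 0.2616 0.122 ]
obst 57634 [[-0.069 -0.065  0.19 ]
 [-0.066 -0.049  0.315]
 [-0.057  0.02   0.472]
 [-0.026  0.088  0.48 ]
 [ 0.098  0.159  0.486]]
top grip 229 [0.4078 0.185  0.155 ] [0.5196 0.2845 0.1998] [0.4584 0.2522 0.1974]
rim/shoulder 113 [0.4188 0.2255 0.1001] [0.472  0.2844 0.1217]
obst 2213 [[-0.061  0.007  0.19 ]
 [-0.039  0.019  0.245]
 [ 0.02   0.102  0.363]
 [ 0.09   0.142  0.529]
 [ 0.132  0.159  0.566]]
```

View pics/w5.png

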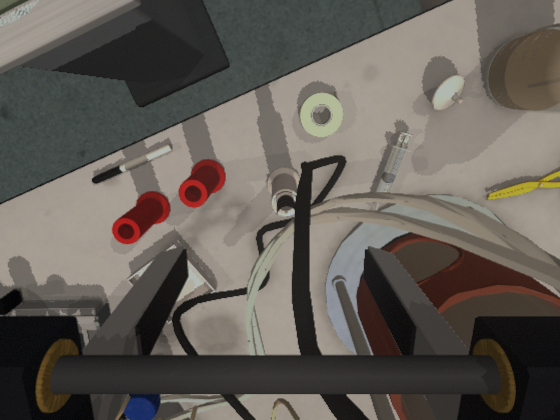

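```bash
python3 -c "
from h import *
np.set_printoptions(linewidth=220)
c=load('wrist');g=ray(c,286,203,.162);print('grip top',g, 'tube rim guess',ray(c,284,190,.110))
P=cloud(c)
print('around',np.round(P[190:214:4,286],3).tolist())
for nm,L in(('black',[(300,230),(303,200),(307,172),(330,163),(302,270)]),('white',[(250,285),(262,255),(285,228),(325,203),(380,205),(345,220)])):
    print(nm,[np.round(P[v,u],3).tolist() for u,v in L])
# top map rel. rod
t=load('top');P=cloud(t).reshape(-1,3);P2=cloud(c);P2[250:]=np.nan;P=np.r_[P,P2.reshape(-1,3)]
S=np.c_[(P[:,:2]-g[:2])@X,(P[:,:2]-g[:2])@Y,P[:,2]]
for x in np.arange(-.1,.11,.02):
    print(round(x,2),[round(float(np.nanmax(np.r_[0,S[(abs(S[:,0]-x)<.01)&(abs(S[:,1]-y)<.01)&(S[:,2]<.6),2]])),2) for y in np.arange(-.12,.13,.02)])
im=c['img'][120:260,200:400];cv2.imwrite('pics/crop3.png',cv2.resize(im,None,fx=4,fy=4,interpolation=cv2.INTER_CUBIC))
"
```

```text
grip top [0.44492158 0.24917686 0.162     ] tube rim guess [0.44276295 0.24897906 0.11      ]
around [[0.443, 0.251, 0.111], [0.448, 0.249, 0.11], [0.447, 0.249, 0.133], [0.447, 0.249, 0.149], [0.467, 0.242, 0.093], [0.467, 0.241, 0.109]]
black [[0.421, 0.264, 0.326], [0.414, 0.272, 0.29], [0.407, 0.282, 0.237], [0.442, 0.315, 0.071], [0.434, 0.258, 0.352]]
white [[0.534, 0.164, 0.129], [0.492, 0.2, 0.158], [0.462, 0.24, 0.189], [0.443, 0.287, 0.223], [0.548, 0.368, 0.001], [0.461, 0.297, 0.233]]
-0.1 [0.0, 0.0, 0.0, 0.0, 0.0, 0.0, 0.01, 0.02, 0.02, 0.02, 0.02, 0.0, 0.01]
-0.08 [0.0, 0.0, 0.0, 0.0, 0.0, 0.0, 0.0, 0.02, 0.02, 0.02, 0.02, 0.0, 0.0]
-0.06 [0.0, 0.0, 0.0, 0.0, 0.0, 0.0, 0.0, 0.2, 0.02, 0.02, 0.02, 0.0, 0.0]
-0.04 [0.0, 0.0, 0.0, 0.37, 0.0, 0.0, 0.32, 0.31, 0.37, 0.26, 0.28, 0.3, 0.31]
-0.02 [0.11, 0.11, 0.01, 0.0, 0.0, 0.01, 0.36, 0.32, 0.24, 0.26, 0.28, 0.31, 0.34]
0.0 [0.11, 0.11, 0.01, 0.01, 0.0, 0.16, 0.39, 0.22, 0.24, 0.26, 0.27, 0.3, 0.33]
0.02 [0.11, 0.11, 0.01, 0.0, 0.0, 0.18, 0.41, 0.44, 0.44, 0.02, 0.02, 0.0, 0.0]
0.04 [0.0, 0.01, 0.0, 0.0, 0.0, 0.18, 0.19, 0.44, 0.46, 0.48, 0.51, 0.53, 0.54]
0.06 [0.01, 0.0, 0.0, 0.0, 0.16, 0.17, 0.01, 0.01, 0.01, 0.0, 0.51, 0.53, 0.55]
0.08 [0.0, 0.01, 0.0, 0.0, 0.16, 0.17, 0.01, 0.0, 0.0, 0.0, 0.0, 0.36, 0.37]
0.1 [0.0, 0.0, 0.0, 0.0, 0.16, 0.16, 0.0, 0.0, 0.01, 0.0, 0.36, 0.37, 0.37]
```

View pics/crop3.png

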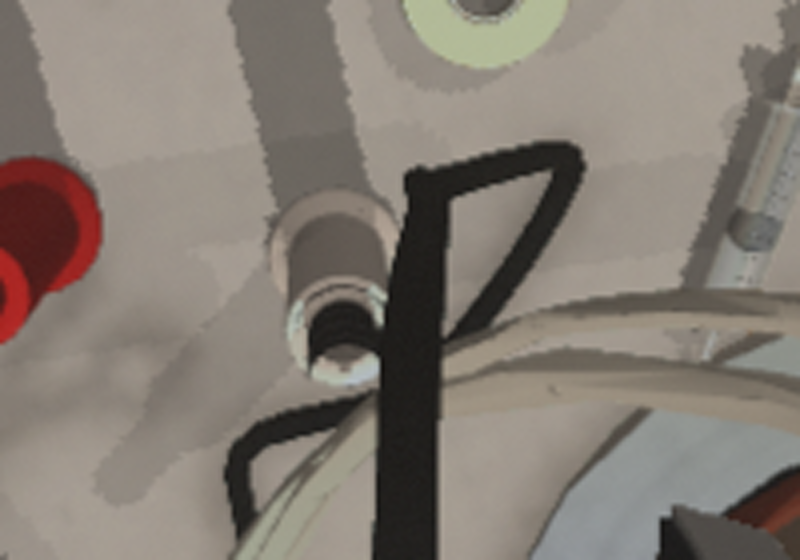

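The wrist crop shows the white tube at crop (338,330), partly hidden by a hanging black cable. I need to know whether the rod is in it, so I'll use side-camera depth.

```bash
python3 -c "
from h import *
np.set_printoptions(linewidth=250)
c=load('side');P=cloud(c);im=c['img']
for v in range(150,206,3): print(v,[(int(im[v,u].mean()),np.round(P[v,u],3).tolist()) for u in (238,241,244)])
c=load('wrist');P=cloud(c);im=c['img']
for v in range(176,222,3): print(v,[(int(im[v,u].mean()),np.round(P[v,u],3).tolist()) for u in (280,286,291)])
"
```

```text
150 [(176, [0.453, 0.261, 0.198]), (184, [0.509, 0.54, -0.003]), (190, [0.52, 0.535, -0.002])]
153 [(133, [0.452, 0.259, 0.187]), (250, [0.459, 0.239, 0.199]), (190, [0.515, 0.512, -0.0])]
156 [(192, [0.489, 0.502, -0.002]), (133, [0.459, 0.247, 0.181]), (239, [0.468, 0.236, 0.187])]
159 [(191, [0.484, 0.478, 0.001]), (197, [0.496, 0.48, -0.003]), (150, [0.466, 0.233, 0.177])]
162 [(159, [0.48, 0.461, -0.001]), (205, [0.491, 0.454, 0.002]), (157, [0.503, 0.455, -0.001])]
165 [(72, [0.446, 0.242, 0.149]), (85, [0.456, 0.241, 0.148]), (116, [0.465, 0.236, 0.15])]
168 [(112, [0.471, 0.414, 0.006]), (86, [0.454, 0.235, 0.14]), (89, [0.465, 0.24, 0.134])]
171 [(129, [0.468, 0.404, -0.001]), (86, [0.453, 0.234, 0.128]), (68, [0.464, 0.238, 0.122])]
174 [(93, [0.443, 0.241, 0.112]), (93, [0.453, 0.237, 0.113]), (89, [0.465, 0.247, 0.103])]
177 [(148, [0.441, 0.237, 0.102]), (164, [0.45, 0.227, 0.108]), (170, [0.461, 0.23, 0.103])]
180 [(142, [0.441, 0.239, 0.088]), (166, [0.45, 0.23, 0.093]), (184, [0.46, 0.23, 0.09])]
183 [(140, [0.439, 0.231, 0.081]), (166, [0.449, 0.233, 0.077]), (183, [
[... 1452 characters left out ...]
 [0.447, 0.249, 0.142]), (30, [0.451, 0.254, 0.136])]
203 [(32, [0.447, 0.241, 0.143]), (37, [0.447, 0.248, 0.154]), (30, [0.45, 0.253, 0.15])]
206 [(32, [0.447, 0.241, 0.155]), (70, [0.467, 0.242, 0.093]), (35, [0.45, 0.253, 0.162])]
209 [(137, [0.463, 0.235, 0.112]), (78, [0.467, 0.242, 0.107]), (160, [0.468, 0.248, 0.111])]
212 [(170, [0.466, 0.234, 0.111]), (115, [0.469, 0.241, 0.112]), (182, [0.471, 0.246, 0.112])]
215 [(154, [0.502, 0.22, 0.0]), (183, [0.473, 0.239, 0.111]), (143, [0.51, 0.235, -0.002])]
218 [(133, [0.507, 0.218, -0.0]), (126, [0.511, 0.226, -0.001]), (63, [0.511, 0.235, 0.01])]
221 [(33, [0.508, 0.217, 0.009]), (33, [0.511, 0.226, 0.013]), (76, [0.457, 0.249, 0.189])]
```

The rod is there: grip front face at about (0.447, 0.248), z 0.116–0.162, so its axis is near (0.458, 0.246). A hose and a cable hang over it. Closing gently around the cable where it passes between the fingers will show whether it's solid.

```bash
python3 -m jog '[{"offset":[-4,0,0],"angular":[0,0,0]},{"offset":[-4,0,0],"angular":[0,0,0]},{"offset":[-4,0,0],"angular":[0,0,0]},{"offset":[0,0,0],"angular":[0,0,0]},{"offset":[0,0,0],"angular":[0,0,0]},{"offset":[0,0,0],"angular":[0,0,0]},{"offset":[0,0,0],"angular":[0,0,0]},{"offset":[0,0,0],"angular":[0,0,0]},{"offset":[0,0,0],"angular":[0,0,0]},{"offset":[0,0,0],"angular":[0,0,0]}]' 20 5 | egrep 'width|force'
python3 -m jog '[{"offset":[0,0,0],"angular":[0,0,0]},{"offset":[0,0,0],"angular":[0,0,0]},{"offset":[0,0,0],"angular":[0,0,0]},{"offset":[0,0,0],"angular":[0,0,0]},{"offset":[0,0,0],"angular":[0,0,0]},{"offset":[0,0,0],"angular":[0,0,0]},{"offset":[0,0,0],"angular":[0,0,0]},{"offset":[0,0,0],"angular":[0,0,0]},{"offset":[0,0,0],"angular":[0,0,0]},{"offset":[0,0,0],"angular":[0,0,0]}]' 0 5
python3 -c "
from h import *
c=cap('wrist');P=cloud(c);im=c['img']
for v in range(160,280,12):
    r=[u for u in range(260,340) if im[v,u].mean()<45]
    print(v,(r[0],r[-1],np.round(P[v,(r[0]+r[-1])//2],3).tolist()) if r else None)"
```

```text
ft_force: [-0.1, 0.6, -0.3]
width: 0.323
grip_force: 0.0
clock: 19.62
tcp_pos: [0.4289, 0.242, 0.3624]
ee_rot: [[-0.92, 0.392, -0.0], [0.392, 0.92, -0.0], [0.0, -0.0, -1.0]]
ft_force: [-0.3, 0.0, -0.7]
width: 0.006
grip_force: 0.0
160 (302, 339, [0.458, 0.302, 0.001])
172 (299, 336, [0.473, 0.292, 0.001])
184 (297, 328, [0.419, 0.276, 0.28])
196 (278, 310, [0.453, 0.254, 0.161])
208 (296, 310, [0.42, 0.265, 0.324])
220 (262, 310, [0.465, 0.239, 0.191])
232 (260, 310, [0.543, 0.211, 0.001])
244 (295, 310, [0.433, 0.258, 0.348])
256 (273, 310, [0.425, 0.253, 0.377])
268 (272, 310, [0.425, 0.252, 0.389])
```

The fingers closed fully where the cable runs, with no force, so the hanging lines aren't solid. Going over the rod and refining.

```bash
python3 -c "
from h import *
print(to([.458,.246,.24],True))"
python3 -m jog '[{"offset":[-2.6,1.5,12],"angular":[0,0,0]},{"offset":[-2.6,1.5,12],"angular":[0,0,0]},{"offset":[-2.6,1.5,12],"angular":[0,0,0]},{"offset":[-2.6,1.5,12],"angular":[0,0,0]},{"offset":[-2.6,1.5,12],"angular":[0,0,0]},{"offset":[-2.6,1.5,12],"angular":[0,0,0]},{"offset":[-2.6,1.5,12],"angular":[0,0,0]},{"offset":[-2.6,1.5,12],"angular":[0,0,0]},{"offset":[-2.6,1.5,12],"angular":[0,0,0]},{"offset":[-2.6,1.5,12],"angular":[0,0,0]}]' 60 40
python3 -c "
from h import *
c=cap('wrist');P=cloud(c).reshape(-1,3);I=c['img'].reshape(-1,3).mean(1)
m=(np.hypot(P[:,0]-.458,P[:,1]-.246)<.03)&(P[:,2]>.12)&(P[:,2]<.17)&(I<60)
Q=P[m];print(len(Q),np.round(np.percentile(Q,[1,50,99],axis=0),4))
for a in((.12,.13),(.13,.14),(.14,.15)):
    q=Q[(Q[:,2]>a[0])&(Q[:,2]<a[1])];A=np.c_[2*q[:,:2],np.ones(len(q))];
    from scipy.optimize import least_squares
    r=least_squares(lambda p:np.hypot(q[:,0]-p[0],q[:,1]-p[1])-.011,[.458,.246],loss='soft_l1',f_scale=.001).x;print(len(q),np.round(r,4))
q=P[(np.hypot(P[:,0]-.458,P[:,1]-.246)<.03)&(abs(P[:,2]-.162)<.004)];print('top',len(q),np.round(q.mean(0),4),np.round(q.min(0),4),np.round(q.max(0),4))
q=P[(np.hypot(P[:,0]-.458,P[:,1]-.246)<.03)&(abs(P[:,2]-.112)<.004)];print('rim',len(q),np.round(q.min(0),4),np.round(q.max(0),4))
st();print(to([.458,.246,.24],True))
"
```

```text
[-25.2  15.1 122.5]
clock: 20.5
tcp_pos: [0.459, 0.2456, 0.2412]
ee_rot: [[-0.92, 0.392, -0.0], [0.392, 0.92, -0.0], [-0.0, -0.0, -1.0]]
ft_force: [0.7, 0.6, 0.0]
width: 0.634
grip_force: 0.0
168 [[0.4464 0.2371 0.1201]
 [0.4471 0.2447 0.1418]
 [0.4501 0.2499 0.1623]]
38 [0.4577 0.245 ]
35 [0.4578 0.2448]
44 [0.4577 0.245 ]
top 27 [0.4522 0.2398 0.1614] [0.4464 0.2219 0.1582] [0.4753 0.2488 0.1658]
rim 424 [0.4397 0.2271 0.1082] [0.4717 0.2549 0.1158]
t 20.55 tcp [0.4579 0.245  0.2384] w 59.8 F [-1.   0.4 -0.7] g 0.0
[ 0.3  0.9 -1.6]
```

```bash
python3 -m jog '[{"offset":[0,0,12],"angular":[0,0,0]},{"offset":[0,0,12],"angular":[0,0,0]},{"offset":[0,0,12],"angular":[0,0,0]},{"offset":[0,0,12],"angular":[0,0,0]},{"offset":[0,0,12],"angular":[0,0,0]},{"offset":[0,0,12],"angular":[0,0,0]},{"offset":[0,0,12],"angular":[0,0,0]},{"offset":[0,0,12],"angular":[0,0,0]},{"offset":[0,0,10],"angular":[0,0,0]},{"offset":[0,0,8],"angular":[0,0,0]}]' 60 40
python3 -m jog '[{"offset":[0,0,0],"angular":[0,0,0]},{"offset":[0,0,0],"angular":[0,0,0]},{"offset":[0,0,0],"angular":[0,0,0]},{"offset":[0,0,0],"angular":[0,0,0]},{"offset":[0,0,0],"angular":[0,0,0]},{"offset":[0,0,0],"angular":[0,0,0]},{"offset":[0,0,0],"angular":[0,0,0]},{"offset":[0,0,0],"angular":[0,0,0]},{"offset":[0,0,0],"angular":[0,0,0]},{"offset":[0,0,0],"angular":[0,0,0]}]' 10 40
```

```text
clock: 21.38
tcp_pos: [0.4582, 0.2455, 0.1269]
ee_rot: [[-0.92, 0.392, -0.001], [0.392, 0.92, -0.0], [0.001, -0.001, -1.0]]
ft_force: [-0.2, 0.3, 0.2]
width: 0.638
grip_force: 0.0
clock: 22.22
tcp_pos: [0.4591, 0.2456, 0.129]
ee_rot: [[-0.92, 0.392, 0.001], [0.392, 0.92, -0.0], [-0.001, 0.0, -1.0]]
ft_force: [-1.5, -0.9, 4.0]
width: 0.223
grip_force: 40.0
```

```bash
python3 -m jog '[{"offset":[0,0,-10],"angular":[0,0,0]},{"offset":[0,0,-15],"angular":[0,0,0]},{"offset":[0,0,-17],"angular":[0,0,0]},{"offset":[0,0,-20],"angular":[0,0,0]},{"offset":[0,0,-20],"angular":[0,0,0]},{"offset":[0,0,-20],"angular":[0,0,0]},{"offset":[0,0,-20],"angular":[0,0,0]},{"offset":[0,0,-20],"angular":[0,0,0]},{"offset":[0,0,-20],"angular":[0,0,0]},{"offset":[0,0,-10],"angular":[0,0,0]}]'
python3 -c "
from h import *
print(to([0,.027,.3]),to([-.15,.027,.3]))"
```

```text
clock: 23.05
tcp_pos: [0.4595, 0.2462, 0.3035]
ee_rot: [[-0.92, 0.392, 0.004], [0.392, 0.92, 0.002], [-0.003, 0.003, -1.0]]
ft_force: [0.4, 0.1, -0.3]
width: 0.223
grip_force: 40.0
[-244.7 -403.7    2.9] [ -94.7 -404.1    2.5]
```

```bash
python3 -m jog '[{"offset":[-7,-20.2,0],"angular":[0,0,0]},{"offset":[-7,-20.2,0],"angular":[0,0,0]},{"offset":[-7,-20.2,0],"angular":[0,0,0]},{"offset":[-7,-20.2,0],"angular":[0,0,0]},{"offset":[-7,-20.2,0],"angular":[0,0,0]},{"offset":[-7,-20.2,0],"angular":[0,0,0]},{"offset":[-7,-20.2,0],"angular":[0,0,0]},{"offset":[-7,-20.2,0],"angular":[0,0,0]},{"offset":[-7,-20.2,0],"angular":[0,0,0]},{"offset":[-7,-20.2,0],"angular":[0,0,0]}]' | tail -2
python3 -m jog '[{"offset":[-14,-20.2,0],"angular":[0,0,0]},{"offset":[-14,-20.2,0],"angular":[0,0,0]},{"offset":[-14,-20.2,0],"angular":[0,0,0]},{"offset":[-14,-20.2,0],"angular":[0,0,0]},{"offset":[-14,-20.2,0],"angular":[0,0,0]},{"offset":[-14,-20.2,0],"angular":[0,0,0]},{"offset":[-14,-20.2,0],"angular":[0,0,0]},{"offset":[-14,-20.2,0],"angular":[0,0,0]},{"offset":[-14,-20.2,0],"angular":[0,0,0]},{"offset":[-14,-20.2,0],"angular":[0,0,0]}]'
python3 -c "
from h import *
c=cap('wrist','w6.png');s=st();print(ts(s['tcp_pos']));print(s['ee_rot'].round(3));print(to([0,.027,.3]))
for y in(-.081,.027): print(pix(c,tw(np.array([0,y,.131]))))
t=s['tcp_pos'];print('expected tip',pix(c,t+[0,0,-.1126]),'shoulder',pix(c,t+[0,0,-.015]))"
```

```text
width: 0.225
grip_force: 40.0
clock: 24.72
tcp_pos: [0.4934, -0.2092, 0.2998]
ee_rot: [[-0.92, 0.392, -0.001], [0.392, 0.92, 0.001], [0.001, 0.001, -1.0]]
ft_force: [0.2, -1.0, -0.4]
width: 0.225
grip_force: 40.0
t 24.77 tcp [ 0.4939 -0.2137  0.2994] w 21.4 F [ 0.6 -2.4 -0.8] g 40.0
[-0.03288531  0.02112972  0.29941671]
[[-0.919  0.395 -0.001]
 [ 0.395  0.919 -0.003]
 [-0.001 -0.003 -1.   ]]
[-32.8   6.1  -0.6]
(np.float64(169.112538694965), np.float64(222.11546021964497))
(np.float64(276.60863813705595), np.float64(221.6997751311662))
expected tip (np.float64(269.75799686855976), np.float64(205.45252186999758)) shoulder (np.float64(267.4891829938154), np.float64(251.74423408074438))
```

View pics/w6.png

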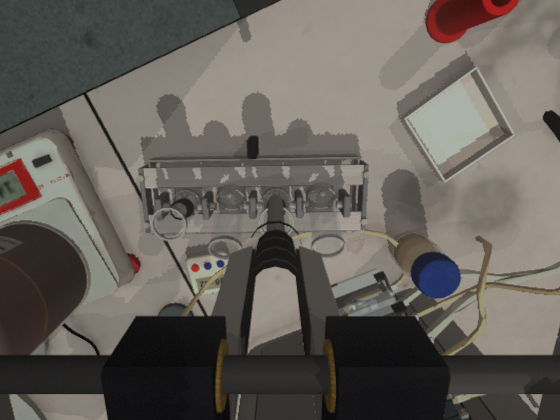

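Barrel0's mouth is at (169,222), as expected for upright, and the rod hangs straight with its tip near (277,198). Moving above barrel2 and measuring the shaft.

```bash
python3 -m jog '[{"offset":[-6.6,1.2,0],"angular":[0,0,0]},{"offset":[-6.6,1.2,0],"angular":[0,0,0]},{"offset":[-6.6,1.2,0],"angular":[0,0,0]},{"offset":[-6.6,1.2,0],"angular":[0,0,0]},{"offset":[-6.6,1.2,0],"angular":[0,0,0]},{"offset":[0,0,0],"angular":[0,0,0]},{"offset":[0,0,0],"angular":[0,0,0]},{"offset":[0,0,0],"angular":[0,0,0]},{"offset":[0,0,0],"angular":[0,0,0]},{"offset":[0,0,0],"angular":[0,0,0]}]' |tail -3
cat > shaft.py <<'E'
from h import *
from scipy.optimize import least_squares
s=st();t=s['tcp_pos'];c=cap('wrist');P=cloud(c).reshape(-1,3);s=robot.state()
print('stand',ts(s['tcp_pos']))
for a in range(-110,-19,15):
    q=P[(np.hypot(P[:,0]-t[0],P[:,1]-t[1])<.025)&(abs(P[:,2]-t[2]-a/1000)<.0075)]
    if len(q)<8: print(a,len(q));continue
    r=least_squares(lambda p:np.hypot(q[:,0]-p[0],q[:,1]-p[1])-.006,t[:2]+.004*X,loss='soft_l1',f_scale=.001).x
    print(a,len(q),'rel mm stand',np.round(1000*(ts(r)-ts(t)[:2]),1),'abs',np.round(ts(r),4))
print('lowest',np.sort(P[(np.hypot(P[:,0]-t[0],P[:,1]-t[1])<.02)&(P[:,2]>.14),2])[:5])
E
python3 shaft.py
```

```text
ft_force: [-0.1, -0.7, -1.6]
width: 0.233
grip_force: 40.0
t 25.6 tcp [ 0.5261 -0.2157  0.3006] w 21.9 F [-0.1 -0.7 -1.6] g 40.0
stand [-0.00252453  0.03180926  0.30058737]
-110 49 rel mm stand [-1.1  0.7] abs [-0.0037  0.0326]
-95 76 rel mm stand [-1.1  0.8] abs [-0.0037  0.0326]
-80 84 rel mm stand [-1.1  0.7] abs [-0.0036  0.0326]
-65 105 rel mm stand [-1.1  0.7] abs [-0.0037  0.0325]
-50 87 rel mm stand [-1.1  0.7] abs [-0.0036  0.0326]
-35 113 rel mm stand [-1.   0.7] abs [-0.0036  0.0325]
-20 144 rel mm stand [-10.4   0.9] abs [-0.0129  0.0328]
lowest [0.18525376 0.18629615 0.187137   0.18713973 0.18734465]
```

```bash
python3 -m jog '[{"offset":[-3.6,-5.6,0],"angular":[0,0,0]},{"offset":[0,0,0],"angular":[0,0,0]},{"offset":[0,0,0],"angular":[0,0,0]},{"offset":[0,0,5],"angular":[0,0,0]},{"offset":[0,0,10],"angular":[0,0,0]},{"offset":[0,0,10],"angular":[0,0,0]},{"offset":[0,0,10],"angular":[0,0,0]},{"offset":[0,0,10],"angular":[0,0,0]},{"offset":[0,0,0],"angular":[0,0,0]},{"offset":[0,0,0],"angular":[0,0,0]}]' - 60
python3 shaft.py
```

```text
clock: 26.48
tcp_pos: [0.5267, -0.2219, 0.2539]
ee_rot: [[-0.92, 0.392, -0.002], [0.392, 0.92, 0.001], [0.003, 0.0, -1.0]]
ft_force: [0.6, 0.0, -0.5]
width: 0.229
grip_force: 60.0
t 26.48 tcp [ 0.5267 -0.2219  0.2539] w 21.5 F [ 0.6  0.  -0.5] g 60.0
stand [0.00108305 0.02627858 0.2549723 ]
-110 51 rel mm stand [-1.4  0.7] abs [-0.001  0.027]
-95 72 rel mm stand [-1.4  0.7] abs [-0.001   0.0271]
-80 88 rel mm stand [-1.4  0.7] abs [-0.0009  0.0271]
-65 103 rel mm stand [-1.3  0.7] abs [-0.0009  0.0271]
-50 85 rel mm stand [-1.2  0.6] abs [-0.0008  0.027 ]
-35 113 rel mm stand [-1.2  0.6] abs [-0.0008  0.027 ]
-20 140 rel mm stand [-10.4   0.9] abs [-0.0099  0.0272]
lowest [0.14007495 0.14054949 0.14061991 0.14075552 0.14102733]
```

```bash
python3 -m jog '[{"offset":[0,0,5],"angular":[0,0,0]},{"offset":[0,0,5],"angular":[0,0,0]},{"offset":[0,0,5],"angular":[0,0,0]},{"offset":[0,0,5],"angular":[0,0,0]},{"offset":[0,0,5],"angular":[0,0,0]},{"offset":[0,0,5],"angular":[0,0,0]},{"offset":[0,0,5],"angular":[0,0,0]},{"offset":[0,0,5],"angular":[0,0,0]},{"offset":[0,0,5],"angular":[0,0,0]},{"offset":[0,0,5],"angular":[0,0,0]}]'
python3 -m jog '[{"offset":[0,0,3.5],"angular":[0,0,0]},{"offset":[0,0,3.5],"angular":[0,0,0]},{"offset":[0,0,3.5],"angular":[0,0,0]},{"offset":[0,0,3.5],"angular":[0,0,0]},{"offset":[0,0,3.5],"angular":[0,0,0]},{"offset":[0,0,3.5],"angular":[0,0,0]},{"offset":[0,0,3.5],"angular":[0,0,0]},{"offset":[0,0,3.5],"angular":[0,0,0]},{"offset":[0,0,3.5],"angular":[0,0,0]},{"offset":[0,0,3.5],"angular":[0,0,0]}]'
```

```text
clock: 27.37
tcp_pos: [0.5274, -0.2224, 0.205]
ee_rot: [[-0.92, 0.392, 0.0], [0.392, 0.92, -0.0], [-0.0, 0.0, -1.0]]
ft_force: [0.9, 0.4, 3.1]
width: 0.223
grip_force: 60.0
clock: 28.2
tcp_pos: [0.527, -0.2221, 0.1696]
ee_rot: [[-0.92, 0.392, -0.001], [0.392, 0.92, 0.001], [0.001, 0.0, -1.0]]
ft_force: [0.2, 0.3, -1.1]
width: 0.226
grip_force: 60.0
```

```bash
python3 -m jog '[{"offset":[0,0,2],"angular":[0,0,0]},{"offset":[0,0,2],"angular":[0,0,0]},{"offset":[0,0,0],"angular":[0,0,0]},{"offset":[0,0,-10],"angular":[0,0,0]},{"offset":[0,0,-15],"angular":[0,0,0]},{"offset":[0,0,-20],"angular":[0,0,0]},{"offset":[0,0,-20],"angular":[0,0,0]},{"offset":[0,0,-20],"angular":[0,0,0]},{"offset":[0,0,-20],"angular":[0,0,0]},{"offset":[0,0,-15],"angular":[0,0,0]}]'
python3 -m jog '[{"offset":[0,-15,0],"angular":[0,0,0]},{"offset":[0,-15,0],"angular":[0,0,0]},{"offset":[0,-15,0],"angular":[0,0,0]},{"offset":[0,-15,0],"angular":[0,0,0]},{"offset":[0,-15,0],"angular":[0,0,0]},{"offset":[0,-15,0],"angular":[0,0,0]},{"offset":[0,-10,0],"angular":[0,0,0]},{"offset":[0,-8,0],"angular":[0,0,0]},{"offset":[0,0,0],"angular":[0,0,0]},{"offset":[0,0,0],"angular":[0,0,0]}]'
python3 shaft.py
python3 -c "
from h import *
c=load('wrist');im=c['img'];P=cloud(c)
for y in(.027,-.081):
    u,v=map(int,pix(c,tw(np.array([0,y,.075]))));print(y,(u,v),im[max(v-15,0):v+16:5,max(u-12,0):u+13:4].mean(2).astype(int).tolist())"
```

```text
clock: 29.03
tcp_pos: [0.5281, -0.2228, 0.2898]
ee_rot: [[-0.92, 0.392, 0.003], [0.392, 0.92, -0.002], [-0.004, -0.001, -1.0]]
ft_force: [0.1, 0.3, -0.9]
width: 0.227
grip_force: 60.0
clock: 29.87
tcp_pos: [0.4851, -0.3217, 0.2867]
ee_rot: [[-0.92, 0.392, 0.0], [0.392, 0.92, 0.0], [-0.0, 0.0, -1.0]]
ft_force: [-0.2, -0.3, -1.5]
width: 0.226
grip_force: 60.0
t 29.87 tcp [ 0.4851 -0.3217  0.2867] w 21.2 F [-0.2 -0.3 -1.5] g 60.0
stand [ 0.0010343  -0.08134374  0.28665919]
-110 51 rel mm stand [-1.1  0.7] abs [-0.0001 -0.0811]
-95 75 rel mm stand [-1.1  0.7] abs [-0.0001 -0.081 ]
-80 85 rel mm stand [-1.1  0.7] abs [-0.0001 -0.081 ]
-65 102 rel mm stand [-1.1  0.7] abs [-0.0001 -0.0811]
-50 90 rel mm stand [-1.1  0.7] abs [-0.0001 -0.081 ]
-35 111 rel mm stand [-1.1  0.7] abs [-0.    -0.081]
-20 142 rel mm stand [-10.4   1.1] abs [-0.0094 -0.0806]
lowest [0.17137443 0.17182942 0.17267955 0.17288647 0.17297089]
0.027 (374, 177) [[96, 45, 87, 74, 94, 148, 96], [36, 39, 64, 45, 46, 82, 79], [37, 43, 42, 43, 41, 65, 111], [39, 35, 37, 38, 140, 87, 79], [78, 85, 85, 147, 88, 96, 105], [125, 72, 71, 126, 124, 120, 120], [137, 153, 90, 138, 129, 128, 127]]
-0.081 (275, 177) [[86, 74, 101, 91, 96, 76, 84], [94, 86, 79, 79, 87, 86, 143], [98, 69, 44, 59, 36, 78, 85], [121, 120, 120, 109, 109, 137, 79], [103, 53, 86, 86, 85, 32, 117], [78, 63, 61, 77, 45, 102, 86], [125, 124, 126, 125, 125, 125, 124]]
```

```bash
python3 -c "
from h import *
c=load('wrist');P=cloud(c);im=c['img']
for y in (.027,-.081):
  u0,v0=map(int,pix(c,tw(np.array([0,y,.075]))));W=np.zeros(im.shape[:2],bool);W[v0-30:v0+31,u0-25:u0+26]=1
  m=W&(im.mean(2)<48)&(np.isfinite(P[...,2]));q=P[m];S=np.c_[(q[:,:2]-O)@X,(q[:,:2]-O)@Y,q[:,2]];print(y,len(q),np.round(np.percentile(S,[5,25,50,75,95],axis=0),3).tolist())"
python3 -m jog '[{"offset":[0,0,8],"angular":[0,0,0]},{"offset":[0,0,8],"angular":[0,0,0]},{"offset":[0,0,8],"angular":[0,0,0]},{"offset":[0,0,8],"angular":[0,0,0]},{"offset":[0,0,8],"angular":[0,0,0]},{"offset":[0,0,8],"angular":[0,0,0]},{"offset":[0,0,8],"angular":[0,0,0]},{"offset":[0,0,8],"angular":[0,0,0]},{"offset":[0,0,8],"angular":[0,0,0]},{"offset":[0,0,5],"angular":[0,0,0]}]'
python3 -m jog '[{"offset":[0,0,3],"angular":[0,0,0]},{"offset":[0,0,3],"angular":[0,0,0]},{"offset":[0,0,3],"angular":[0,0,0]},{"offset":[0,0,3],"angular":[0,0,0]},{"offset":[0,0,3],"angular":[0,0,0]},{"offset":[0,0,3],"angular":[0,0,0]},{"offset":[0,0,3],"angular":[0,0,0]},{"offset":[0,0,3],"angular":[0,0,0]},{"offset":[0,0,3],"angular":[0,0,0]},{"offset":[0,0,3],"angular":[0,0,0]}]'
python3 -m jog '[{"offset":[0,0,3],"angular":[0,0,0]},{"offset":[0,0,3],"angular":[0,0,0]},{"offset":[0,0,3],"angular":[0,0,0]},{"offset":[0,0,3],"angular":[0,0,0]},{"offset":[0,0,0],"angular":[0,0,0]},{"offset":[0,0,0],"angular":[0,0,0]},{"offset":[0,0,-10],"angular":[0,0,0]},{"offset":[0,0,-10],"angular":[0,0,0]},{"offset":[0,0,-10],"angular":[0,0,0]},{"offset":[0,0,-10],"angular":[0,0,0]}]'
```

```text
0.027 287 [[-0.015, 0.011, 0.054], [-0.012, 0.013, 0.071], [-0.01, 0.016, 0.089], [-0.007, 0.02, 0.103], [-0.004, 0.05, 0.116]]
-0.081 97 [[-0.014, -0.091, 0.055], [-0.013, -0.086, 0.089], [0.002, -0.081, 0.09], [0.007, -0.076, 0.108], [0.01, -0.059, 0.115]]
clock: 30.75
tcp_pos: [0.4846, -0.3214, 0.208]
ee_rot: [[-0.92, 0.392, -0.001], [0.392, 0.92, 0.001], [0.001, 0.001, -1.0]]
ft_force: [-0.8, 0.4, -1.8]
width: 0.223
grip_force: 60.0
clock: 31.58
tcp_pos: [0.4866, -0.3231, 0.1822]
ee_rot: [[-0.92, 0.392, 0.004], [0.392, 0.92, -0.004], [-0.005, -0.002, -1.0]]
ft_force: [-0.2, 0.5, 4.1]
width: 0.229
grip_force: 60.0
clock: 32.42
tcp_pos: [0.4854, -0.3221, 0.2095]
ee_rot: [[-0.92, 0.392, 0.001], [0.392, 0.92, -0.001], [-0.002, -0.001, -1.0]]
ft_force: [0.1, 0.5, -0.9]
width: 0.224
grip_force: 60.0
```

```bash
python3 -m jog '[{"offset":[0,0,-25],"angular":[0,0,0]},{"offset":[0,0,-25],"angular":[0,0,0]},{"offset":[0,0,-25],"angular":[0,0,0]},{"offset":[0,15,-20],"angular":[0,0,0]},{"offset":[20,15,0],"angular":[0,0,0]},{"offset":[20,15,0],"angular":[0,0,0]},{"offset":[20,10,0],"angular":[0,0,0]},{"offset":[15,0,0],"angular":[0,0,0]},{"offset":[0,0,0],"angular":[0,0,0]},{"offset":[0,0,0],"angular":[0,0,0]}]'
python3 -c "
from h import *
c=cap('wrist');s=robot.state();print(ts(s['tcp_pos']))
u,v=map(int,pix(c,tw(np.array([-.02,-.027,.06]))));print(u,v)
for y in(-.081,.027):print(y,'at foot z .073',pix(c,tw(np.array([0,y,.075]))),'tray',pix(c,tw(np.array([0,y,.02]))))
cv2.imwrite('pics/crop4.png',cv2.resize(c['img'][v-70:v+70,u-100:u+100],None,fx=4,fy=4,interpolation=cv2.INTER_CUBIC));print(u-100,v-70)"
```

```text
clock: 33.25
tcp_pos: [0.4378, -0.2418, 0.3041]
ee_rot: [[-0.92, 0.392, 0.002], [0.392, 0.92, -0.002], [-0.003, -0.001, -1.0]]
ft_force: [0.4, -0.4, -1.0]
width: 0.229
grip_force: 60.0
[-0.07317018 -0.02684889  0.30374094]
274 215
-0.081 at foot z .073 (np.float64(229.52024197771337), np.float64(235.6254570827372)) tray (np.float64(234.46740701551875), np.float64(220.9417192188131))
0.027 at foot z .073 (np.float64(320.09976106379514), np.float64(235.3305413222496)) tray (np.float64(315.29220134797265), np.float64(220.67295266504044))
174 145
```

View pics/crop4.png

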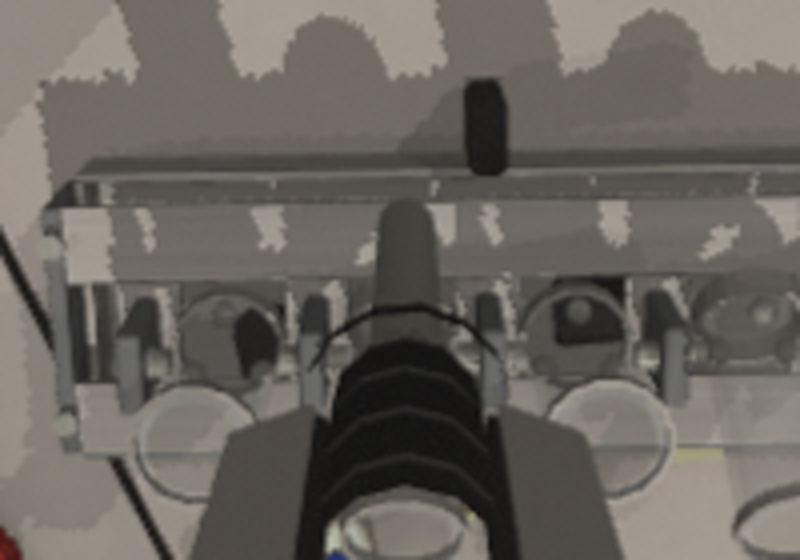

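Both plugs lie in the tray, seen through the openings at crop (258,345) and (585,320). Taking the rod back.

```bash
python3 -m jog '[{"offset":[12,21,0],"angular":[0,0,0]},{"offset":[12,21,0],"angular":[0,0,0]},{"offset":[12,21,0],"angular":[0,0,0]},{"offset":[12,21,0],"angular":[0,0,0]},{"offset":[12,21,0],"angular":[0,0,0]},{"offset":[12,21,0],"angular":[0,0,0]},{"offset":[12,21,0],"angular":[0,0,0]},{"offset":[12,21,0],"angular":[0,0,0]},{"offset":[12,21,0],"angular":[0,0,0]},{"offset":[12,21,0],"angular":[0,0,0]}]' |tail -2
python3 -m jog '[{"offset":[4.5,24,0],"angular":[0,0,0]},{"offset":[4.5,24,0],"angular":[0,0,0]},{"offset":[4.5,24,0],"angular":[0,0,0]},{"offset":[4.5,24,0],"angular":[0,0,0]},{"offset":[4.5,24,0],"angular":[0,0,0]},{"offset":[4.5,24,0],"angular":[0,0,0]},{"offset":[4.5,24,0],"angular":[0,0,0]},{"offset":[4.5,24,0],"angular":[0,0,0]},{"offset":[4.5,24,0],"angular":[0,0,0]},{"offset":[4.5,24,0],"angular":[0,0,0]}]' |tail -2
python3 -c "
from h import *
s=st();print(to([.4587,.2448,.3],True))"
```

```text
width: 0.227
grip_force: 60.0
width: 0.223
grip_force: 60.0
t 34.97 tcp [0.4635 0.2384 0.3026] w 20.9 F [ 0.4 -0.2 -0.7] g 60.0
[6.9 4.  2.6]
```

```bash
python3 -m jog '[{"offset":[6,4,0],"angular":[0,0,0]},{"offset":[0,0,10],"angular":[0,0,0]},{"offset":[0,0,10],"angular":[0,0,0]},{"offset":[0,0,10],"angular":[0,0,0]},{"offset":[0,0,10],"angular":[0,0,0]},{"offset":[0,0,8],"angular":[0,0,0]},{"offset":[0,0,0],"angular":[0,0,0]},{"offset":[0,0,0],"angular":[0,0,0]},{"offset":[0,0,0],"angular":[0,0,0]},{"offset":[0,0,0],"angular":[0,0,0]}]' |tail -2
python3 shaft.py
python3 -c "
from h import *
from scipy.optimize import least_squares
c=load('wrist');P=cloud(c).reshape(-1,3)
q=P[(np.hypot(P[:,0]-.4577,P[:,1]-.245)<.03)&(P[:,2]>.03)&(P[:,2]<.1)]
r=least_squares(lambda p:np.hypot(q[:,0]-p[0],q[:,1]-p[1])-.018,[.458,.246],loss='soft_l1',f_scale=.001).x
print('tube outer fit',len(q),np.round(r,4),'stand fr',np.round(ts(r),4),'old',np.round(ts(np.array([.4577,.245])),4))
q=P[(np.hypot(P[:,0]-.4577,P[:,1]-.245)<.03)&(P[:,2]>.107)&(P[:,2]<.114)];print(len(q),np.round((q.min(0)+q.max(0))/2,4),q.max(0)-q.min(0))"
```

```text
width: 0.224
grip_force: 60.0
t 35.8 tcp [0.4588 0.243  0.2553] w 21.1 F [ 0.2  0.1 -0. ] g 60.0
stand [-0.24317269  0.42817395  0.25528863]
-110 35 rel mm stand [-1.   0.9] abs [-0.2441  0.429 ]
-95 60 rel mm stand [-0.9  0.6] abs [-0.244   0.4287]
-80 66 rel mm stand [-0.6  0. ] abs [-0.2437  0.4281]
-65 65 rel mm stand [-1.   0.8] abs [-0.2441  0.4289]
-50 53 rel mm stand [-1.6  2. ] abs [-0.2447  0.4301]
-35 68 rel mm stand [-2.4  2.8] abs [-0.2455  0.4309]
-20 73 rel mm stand [-16.2  -8. ] abs [-0.2593  0.4201]
lowest [0.14077678 0.14141098 0.14195201 0.14233475 0.1423867 ]
tube outer fit 430 [0.4566 0.253 ] stand fr [-0.249   0.4365] old [-0.2449  0.4295]
399 [0.4541 0.2419 0.11  ] [0.02863149 0.02938751 0.00574952]
```

```bash
python3 -m jog '[{"offset":[0.8,0.6,7],"angular":[0,0,0]},{"offset":[0,0,7],"angular":[0,0,0]},{"offset":[0,0,7],"angular":[0,0,0]},{"offset":[0,0,7],"angular":[0,0,0]},{"offset":[0,0,7],"angular":[0,0,0]},{"offset":[0,0,7],"angular":[0,0,0]},{"offset":[0,0,7],"angular":[0,0,0]},{"offset":[0,0,7],"angular":[0,0,0]},{"offset":[0,0,7],"angular":[0,0,0]},{"offset":[0,0,7],"angular":[0,0,0]}]'
python3 -m jog '[{"offset":[0,0,7],"angular":[0,0,0]},{"offset":[0,0,7],"angular":[0,0,0]},{"offset":[0,0,7],"angular":[0,0,0]},{"offset":[0,0,7],"angular":[0,0,0]},{"offset":[0,0,7],"angular":[0,0,0]},{"offset":[0,0,7],"angular":[0,0,0]},{"offset":[0,0,7],"angular":[0,0,0]},{"offset":[0,0,5],"angular":[0,0,0]},{"offset":[0,0,1],"angular":[0,0,0]},{"offset":[0,0,0],"angular":[0,0,0]}]'
```

```text
clock: 36.68
tcp_pos: [0.4577, 0.2438, 0.1837]
ee_rot: [[-0.92, 0.392, -0.0], [0.392, 0.92, -0.0], [0.0, -0.0, -1.0]]
ft_force: [0.0, 0.6, -1.0]
width: 0.224
grip_force: 60.0
clock: 37.52
tcp_pos: [0.4577, 0.2439, 0.1293]
ee_rot: [[-0.92, 0.392, -0.0], [0.392, 0.92, -0.0], [0.0, -0.0, -1.0]]
ft_force: [0.2, -0.1, -0.4]
width: 0.223
grip_force: 60.0
```

```bash
python3 -m jog '[{"offset":[0,0,1],"angular":[0,0,0]},{"offset":[0,0,0],"angular":[0,0,0]},{"offset":[0,0,0],"angular":[0,0,0]},{"offset":[0,0,0],"angular":[0,0,0]},{"offset":[0,0,0],"angular":[0,0,0]},{"offset":[0,0,0],"angular":[0,0,0]},{"offset":[0,0,0],"angular":[0,0,0]},{"offset":[0,0,0],"angular":[0,0,0]},{"offset":[0,0,0],"angular":[0,0,0]},{"offset":[0,0,0],"angular":[0,0,0]}]' 60 30
python3 -m jog '[{"offset":[0,0,-5],"angular":[0,0,0]},{"offset":[0,0,-10],"angular":[0,0,0]},{"offset":[0,0,-10],"angular":[0,0,0]},{"offset":[0,0,-15],"angular":[0,0,0]},{"offset":[0,0,-15],"angular":[0,0,0]},{"offset":[0,0,-15],"angular":[0,0,0]},{"offset":[0,0,-15],"angular":[0,0,0]},{"offset":[0,0,-15],"angular":[0,0,0]},{"offset":[0,0,-10],"angular":[0,0,0]},{"offset":[0,0,0],"angular":[0,0,0]}]'
python3 -c "
from h import *
from scipy.optimize import least_squares
c=cap('wrist');P=cloud(c).reshape(-1,3);I=c['img'].reshape(-1,3).mean(1)
Q=P[(np.hypot(P[:,0]-.458,P[:,1]-.246)<.03)&(P[:,2]>.11)&(P[:,2]<.18)&(I<60)]
print(len(Q),Q[:,2].max())
for a in((.12,.13),(.13,.14),(.14,.15),(.15,.16)):
    q=Q[(Q[:,2]>a[0])&(Q[:,2]<a[1])]
    r=least_squares(lambda p:np.hypot(q[:,0]-p[0],q[:,1]-p[1])-.011,[.458,.246],loss='soft_l1',f_scale=.001).x;print(len(q),np.round(r,4))
st();print(to([-.115,0,.3]))
"
```

```text
clock: 38.35
tcp_pos: [0.4578, 0.2439, 0.1284]
ee_rot: [[-0.92, 0.392, -0.0], [0.392, 0.92, -0.0], [0.0, -0.0, -1.0]]
ft_force: [-0.6, 0.4, -0.1]
width: 0.636
grip_force: 0.0
clock: 39.18
tcp_pos: [0.4597, 0.2446, 0.2424]
ee_rot: [[-0.92, 0.392, 0.007], [0.392, 0.92, 0.002], [-0.005, 0.005, -1.0]]
ft_force: [0.2, 0.7, 0.3]
width: 0.637
grip_force: 0.0
211 0.16348389489805332
45 [0.4573 0.245 ]
38 [0.4574 0.245 ]
54 [0.4573 0.2451]
53 [0.4574 0.245 ]
t 39.23 tcp [0.4589 0.2443 0.2405] w 60.1 F [-0.4  0.4  0.2] g 0.0
[-129.9 -428.8  -60.2]
```

```bash
python3 -m jog '[{"offset":[-4,-21.5,-4],"angular":[0,0,0]},{"offset":[-4,-21.5,-4],"angular":[0,0,0]},{"offset":[-4,-21.5,-4],"angular":[0,0,0]},{"offset":[-4,-21.5,0],"angular":[0,0,0]},{"offset":[-8,-21.5,0],"angular":[0,0,0]},{"offset":[-8,-21.5,0],"angular":[0,0,0]},{"offset":[-8,-21.5,0],"angular":[0,0,0]},{"offset":[-8,-21.5,0],"angular":[0,0,0]},{"offset":[-8,-21.5,0],"angular":[0,0,0]},{"offset":[-8,-21.5,0],"angular":[0,0,0]}]' 40 |tail -2
python3 -m jog '[{"offset":[-11,-21.5,0],"angular":[0,0,0]},{"offset":[-11,-21.5,0],"angular":[0,0,0]},{"offset":[-11,-21.5,0],"angular":[0,0,0]},{"offset":[-11,-21.5,4],"angular":[0,0,0]},{"offset":[-11,-21.5,4],"angular":[0,0,0]},{"offset":[-11,-21.5,4],"angular":[0,0,0]},{"offset":[-11,-21.5,4],"angular":[0,0,0]},{"offset":[-11,-21.5,4],"angular":[0,0,0]},{"offset":[-11,-21.5,4],"angular":[0,0,0]},{"offset":[-11,-21.5,4],"angular":[0,0,0]}]' |tail -2
python3 -c "
from h import *
s=st();print(to([-.070,-.001,.12]),to([-.070,-.001,.022]))"
```

```text
width: 0.428
grip_force: 0.0
width: 0.423
grip_force: 0.0
t 40.9 tcp [ 0.4485 -0.2207  0.221 ] w 39.8 F [ 0.9  0.2 -0.3] g 0.0
[ -2.2   1.9 101. ] [ -2.5   1.9 199. ]
```

```bash
python3 -m jog '[{"offset":[0,4,12],"angular":[0,0,0]},{"offset":[0,0,12],"angular":[0,0,0]},{"offset":[0,0,12],"angular":[0,0,0]},{"offset":[0,0,12],"angular":[0,0,0]},{"offset":[0,0,12],"angular":[0,0,0]},{"offset":[0,0,12],"angular":[0,0,0]},{"offset":[0,0,12],"angular":[0,0,0]},{"offset":[0,0,12],"angular":[0,0,0]},{"offset":[0,0,12],"angular":[0,0,0]},{"offset":[0,0,12],"angular":[0,0,0]}]' |tail -2
python3 -c "
from h import *
s=st();print(to([-.070,-.001,.022]))"
```

```text
width: 0.428
grip_force: 0.0
t 41.73 tcp [ 0.4498 -0.2141  0.1004] w 40.3 F [ 0.1 -1.1 -0.1] g 0.0
[-3.6 -4.6 78.4]
```

```bash
python3 -m jog '[{"offset":[-3,-4.5,8],"angular":[0,0,0]},{"offset":[0,0,10],"angular":[0,0,0]},{"offset":[0,0,10],"angular":[0,0,0]},{"offset":[0,0,10],"angular":[0,0,0]},{"offset":[0,0,10],"angular":[0,0,0]},{"offset":[0,0,10],"angular":[0,0,0]},{"offset":[0,0,10],"angular":[0,0,0]},{"offset":[0,0,8],"angular":[0,0,0]},{"offset":[0,0,0],"angular":[0,0,0]},{"offset":[0,0,0],"angular":[0,0,0]}]' 40 30
python3 -m jog '[{"offset":[0,0,0],"angular":[0,0,0]},{"offset":[0,0,0],"angular":[0,0,0]},{"offset":[0,0,0],"angular":[0,0,0]},{"offset":[0,0,0],"angular":[0,0,0]},{"offset":[0,0,0],"angular":[0,0,0]},{"offset":[0,0,0],"angular":[0,0,0]},{"offset":[0,0,0],"angular":[0,0,0]},{"offset":[0,0,0],"angular":[0,0,0]},{"offset":[0,0,0],"angular":[0,0,0]},{"offset":[0,0,0],"angular":[0,0,0]}]' 0 40
python3 -c "
from h import *
s=st();print(ts(s['tcp_pos']))"
```

```text
clock: 42.57
tcp_pos: [0.4515, -0.2213, 0.0258]
ee_rot: [[-0.92, 0.392, -0.001], [0.392, 0.92, 0.001], [0.001, 0.0, -1.0]]
ft_force: [-0.5, 1.1, 1.0]
width: 0.427
grip_force: 0.0
clock: 43.4
tcp_pos: [0.4523, -0.2215, 0.0269]
ee_rot: [[-0.92, 0.392, 0.001], [0.392, 0.92, -0.0], [-0.001, 0.0, -1.0]]
ft_force: [0.4, 2.5, 5.3]
width: 0.124
grip_force: 40.0
t 43.4 tcp [ 0.4523 -0.2215  0.0269] w 11.6 F [0.4 2.5 5.3] g 40.0
[-0.06822627 -0.00225407  0.02688488]
```

```bash
python3 -m jog '[{"offset":[2,0,0],"angular":[0,0,0]},{"offset":[3,0,0],"angular":[0,0,0]},{"offset":[5,0,0],"angular":[0,0,0]},{"offset":[7,0,0],"angular":[0,0,0]},{"offset":[8,0,0],"angular":[0,0,0]},{"offset":[8,0,0],"angular":[0,0,0]},{"offset":[8,0,0],"angular":[0,0,0]},{"offset":[8,0,0],"angular":[0,0,0]},{"offset":[8,0,0],"angular":[0,0,0]},{"offset":[7,0,0],"angular":[0,0,0]}]'
python3 -m jog '[{"offset":[6,0,0],"angular":[0,0,0]},{"offset":[5,0,0],"angular":[0,0,0]},{"offset":[3,0,0],"angular":[0,0,0]},{"offset":[1,0,0],"angular":[0,0,0]},{"offset":[0,0,0],"angular":[0,0,0]},{"offset":[0,0,0],"angular":[0,0,0]},{"offset":[0,0,0],"angular":[0,0,0]},{"offset":[0,0,0],"angular":[0,0,0]},{"offset":[0,0,0],"angular":[0,0,0]},{"offset":[0,0,0],"angular":[0,0,0]}]'
python3 -m jog '[{"offset":[0,0,0],"angular":[0,0,0]},{"offset":[0,0,0],"angular":[0,0,0]},{"offset":[0,0,0],"angular":[0,0,0]},{"offset":[0,0,-10],"angular":[0,0,0]},{"offset":[0,0,-20],"angular":[0,0,0]},{"offset":[0,0,-30],"angular":[0,0,0]},{"offset":[0,0,-35],"angular":[0,0,0]},{"offset":[0,0,-35],"angular":[0,0,0]},{"offset":[0,0,-35],"angular":[0,0,0]},{"offset":[0,0,-30],"angular":[0,0,0]}]' 50
python3 -c "
from h import *
s=st();print(ts(s['tcp_pos']));c=cap('wrist','w7.png');print(pix(c,tw(np.array([-.02,0,.05]))))"
```

```text
clock: 44.23
tcp_pos: [0.3922, -0.197, 0.0268]
ee_rot: [[-0.92, 0.392, 0.0], [0.392, 0.92, -0.002], [-0.001, -0.001, -1.0]]
ft_force: [0.9, -0.2, 5.6]
width: 0.123
grip_force: 40.0
clock: 45.07
tcp_pos: [0.3784, -0.1913, 0.0268]
ee_rot: [[-0.92, 0.392, -0.001], [0.392, 0.92, -0.002], [0.0, -0.002, -1.0]]
ft_force: [-0.1, -0.3, 6.3]
width: 0.123
grip_force: 40.0
clock: 45.9
tcp_pos: [0.379, -0.1906, 0.2243]
ee_rot: [[-0.92, 0.392, 0.001], [0.392, 0.92, -0.001], [-0.002, -0.001, -1.0]]
ft_force: [0.4, 0.2, 0.1]
width: 0.53
grip_force: 0.0
t 45.9 tcp [ 0.379  -0.1906  0.2243] w 49.8 F [0.4 0.2 0.1] g 0.0
[-0.14774524 -0.00227538  0.22434138]
(np.float64(277.3176747353409), np.float64(300.11438360954924))
```

View pics/w7.png

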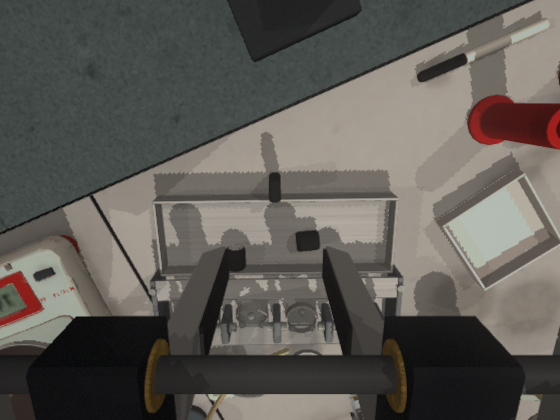

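The tray is out. One plug lies free at (307,240), the second at (237,258) near the deck edge, partly behind a finger. Boat is at right around (498,228). Measuring the plugs and the boat.

```bash
cat > plugs.py <<'E'
from h import *
c=cap('wrist');im=c['img'];P=cloud(c);S=np.stack([(P[...,:2]-O)@X,(P[...,:2]-O)@Y,P[...,2]],-1)
m=((im.max(2)<62)&(S[...,0]>-.128)&(S[...,0]<-.035)&(abs(S[...,1])<.13)&(S[...,2]>.008)&(S[...,2]<.036)).astype(np.uint8)
n,l,st_,ce=cv2.connectedComponentsWithStats(m)
for i in range(1,n):
    if st_[i,4]<60: continue
    q=S[(l==i)&(S[...,2]>.022)]
    if len(q)<20: continue
    r=cv2.minAreaRect((q[:,:2]*1000).astype(np.float32))
    print('blob px',st_[i],'stand range',np.round(q.min(0),3),np.round(q.max(0),3),'rect mm',np.round(r[0],1),np.round(r[1],1),round(r[2],1),'world',np.round(tw(np.array(r[0])/1000),3))
E
python3 plugs.py
python3 - <<'E'
from h import *
c=load('wrist');P=cloud(c).reshape(-1,3);I=c['img'].reshape(-1,3)
m=(P[:,0]>.42)&(P[:,0]<.62)&(P[:,1]>-.08)&(P[:,1]<.11)&(P[:,2]>.017)&(P[:,2]<.026)
q=P[m,:2]*1000;r=cv2.minAreaRect(q.astype(np.float32));print('boat',len(q),r)
for z in(.022,):
    print([np.round(ray(c,u,v,z)[:2],3).tolist() for u,v in [(435,216),(520,173),(490,288)]])
E
```

```text
blob px [297 223  24  21 430] stand range [-0.089  0.021  0.022] [-0.066  0.046  0.032] rect mm [-77.7  33.7] [21.5 25. ] 6.3 world [ 0.458 -0.185]
blob px [228 239  20  25 401] stand range [-0.07  -0.058  0.022] [-0.044 -0.037  0.031] rect mm [-56.7 -47.5] [20.7 26.4] 89.4 world [ 0.445 -0.268]
boat 1615 ((504.6690673828125, 6.5285797119140625), (176.02491760253906, 112.95255279541016), 22.34615707397461)
[[0.493, -0.047], [0.482, 0.05], [0.606, -0.012]]
```

```bash
python3 -m jog '[{"offset":[-10,5,15],"angular":[0,0,0]},{"offset":[-10,5,15],"angular":[0,0,0]},{"offset":[-10,5,15],"angular":[0,0,0]},{"offset":[-10,5,15],"angular":[0,0,0]},{"offset":[-10,5,15],"angular":[0,0,0]},{"offset":[-10,5,15],"angular":[0,0,0]},{"offset":[-10,6,15],"angular":[0,0,0]},{"offset":[0,0,15],"angular":[0,0,0]},{"offset":[0,0,15],"angular":[0,0,0]},{"offset":[0,0,0],"angular":[0,0,0]}]' 50 20 |tail -2
python3 -c "
from h import *
s=st();print(ts(s['tcp_pos']),to([-.0777,.0337,.010]))"
```

```text
width: 0.533
grip_force: 0.0
t 46.83 tcp [ 0.4543 -0.1827  0.0824] w 50.1 F [-0.9 -0.  -0.9] g 0.0
[-0.08153211  0.03427716  0.0824081 ] [-4.5 -0.7 72.4]
```

```bash
python3 -m jog '[{"offset":[-3,-0.5,10],"angular":[0,0,0]},{"offset":[0,0,10],"angular":[0,0,0]},{"offset":[0,0,10],"angular":[0,0,0]},{"offset":[0,0,10],"angular":[0,0,0]},{"offset":[0,0,10],"angular":[0,0,0]},{"offset":[0,0,10],"angular":[0,0,0]},{"offset":[0,0,8],"angular":[0,0,0]},{"offset":[0,0,3],"angular":[0,0,0]},{"offset":[0,0,0],"angular":[0,0,0]},{"offset":[0,0,0],"angular":[0,0,0]}]'
python3 -m jog '[{"offset":[0,0,0],"angular":[0,0,0]},{"offset":[0,0,0],"angular":[0,0,0]},{"offset":[0,0,0],"angular":[0,0,0]},{"offset":[0,0,0],"angular":[0,0,0]},{"offset":[0,0,0],"angular":[0,0,0]},{"offset":[0,0,0],"angular":[0,0,0]},{"offset":[0,0,0],"angular":[0,0,0]},{"offset":[0,0,0],"angular":[0,0,0]},{"offset":[0,0,0],"angular":[0,0,0]},{"offset":[0,0,0],"angular":[0,0,0]}]' 5 20
```

```text
clock: 47.67
tcp_pos: [0.4603, -0.1866, 0.0154]
ee_rot: [[-0.92, 0.392, -0.0], [0.392, 0.92, 0.0], [0.0, -0.0, -1.0]]
ft_force: [-0.1, 0.3, -0.3]
width: 0.532
grip_force: 0.0
clock: 48.5
tcp_pos: [0.4606, -0.1868, 0.0158]
ee_rot: [[-0.92, 0.392, 0.001], [0.392, 0.92, -0.0], [-0.001, -0.0, -1.0]]
ft_force: [0.6, 0.3, 4.2]
width: 0.276
grip_force: 19.8
```

```bash
python3 -m jog '[{"offset":[0,0,-4],"angular":[0,0,0]},{"offset":[0,0,-8],"angular":[0,0,0]},{"offset":[0,0,-12],"angular":[0,0,0]},{"offset":[0,0,-16],"angular":[0,0,0]},{"offset":[0,0,-20],"angular":[0,0,0]},{"offset":[0,0,-20],"angular":[0,0,0]},{"offset":[0,0,-20],"angular":[0,0,0]},{"offset":[0,0,-20],"angular":[0,0,0]},{"offset":[0,0,-20],"angular":[0,0,0]},{"offset":[0,0,-10],"angular":[0,0,0]}]' - 30
python3 -c "
from h import *
print(to([.536,.007,.17],True), to([.49,.02,.17],True))"
```

```text
clock: 49.33
tcp_pos: [0.4613, -0.1872, 0.1684]
ee_rot: [[-0.92, 0.392, 0.003], [0.392, 0.92, -0.002], [-0.004, -0.001, -1.0]]
ft_force: [-0.4, 0.2, -0.5]
width: 0.273
grip_force: 29.7
[  7.4 208.   -1.8] [ 54.8 201.9  -2. ]
```

```bash
python3 -m jog '[{"offset":[6.5,22.5,0],"angular":[0,0,0]},{"offset":[6.5,22.5,0],"angular":[0,0,0]},{"offset":[6.5,22.5,0],"angular":[0,0,0]},{"offset":[6.5,22.5,0],"angular":[0,0,0]},{"offset":[6.5,22.5,0],"angular":[0,0,0]},{"offset":[6.5,22.5,0],"angular":[0,0,0]},{"offset":[6.5,22.5,0],"angular":[0,0,0]},{"offset":[6.5,22.5,0],"angular":[0,0,0]},{"offset":[6.5,22.5,0],"angular":[0,0,0]},{"offset":[0,0,0],"angular":[0,0,0]}]' |tail -2
cat > boat.py <<'E'
from h import *
st();c=cap('wrist');P=cloud(c);s=robot.state();im=c['img']
m=(P[...,2]>.0165)&(P[...,2]<.026)&(P[...,0]>.43)&(P[...,0]<.64)&(P[...,1]>-.1)&(P[...,1]<.11)&(im.min(2)>75)
m=cv2.morphologyEx(m.astype(np.uint8),cv2.MORPH_CLOSE,np.ones((5,5)))
n,l,S,_=cv2.connectedComponentsWithStats(m);i=1+np.argmax(S[1:,4])
q=P[(l==i)&(P[...,2]>.0165)&(P[...,2]<.026)][:,:2]*1000
r=cv2.minAreaRect(q.astype(np.float32));print('rim rect',S[i],r)
f=P[(P[...,2]>-.001)&(P[...,2]<.007)&(im.min(2)>150)&(P[...,0]>.43)&(P[...,0]<.64)&(P[...,1]>-.08)&(P[...,1]<.1)];print('bright floor',len(f),np.round(np.median(f,0),4),np.round(f.min(0),3),np.round(f.max(0),3))
if 20<r[1][0]<120: print('to',to([r[0][0]/1000,r[0][1]/1000,.045],True))
E
python3 boat.py
```

```text
width: 0.274
grip_force: 29.7
t 50.17 tcp [0.4853 0.026  0.165 ] w 25.8 F [ 0.2 -0.1 -1.2] g 29.7
rim rect [215 170 146 103 923] ((534.6912231445312, 19.22345733642578), (100.31365203857422, 100.11241912841797), 13.770949363708496)
bright floor 3663 [0.5168 0.0306 0.0041] [ 0.485 -0.03   0.002] [0.576 0.069 0.007]
to [-47.6  14.7 120. ]
```

Boat found: 100×100 mm, centre (0.535, 0.019). Placing plug A on the far half.

```bash
python3 -m jog '[{"offset":[-9,2.1,10],"angular":[0,0,0]},{"offset":[-9,2.1,10],"angular":[0,0,0]},{"offset":[-9,2.1,10],"angular":[0,0,0]},{"offset":[-9,2.1,10],"angular":[0,0,0]},{"offset":[-9,2.1,10],"angular":[0,0,0]},{"offset":[-9,2.1,10],"angular":[0,0,0]},{"offset":[-9,2.1,10],"angular":[0,0,0]},{"offset":[0,0,10],"angular":[0,0,0]},{"offset":[0,0,0],"angular":[0,0,0]},{"offset":[0,0,0],"angular":[0,0,0]}]'
python3 -c "
from h import *
print(to([.549,.013,.024],True))"
```

```text
clock: 51.05
tcp_pos: [0.548, 0.011, 0.0844]
ee_rot: [[-0.92, 0.393, -0.003], [0.393, 0.92, 0.0], [0.003, -0.001, -1.0]]
ft_force: [-0.0, 0.4, 0.6]
width: 0.277
grip_force: 29.7
[-0.3  2.3 60.4]
```

```bash
python3 -m jog '[{"offset":[0,2,8],"angular":[0,0,0]},{"offset":[0,0,8],"angular":[0,0,0]},{"offset":[0,0,8],"angular":[0,0,0]},{"offset":[0,0,8],"angular":[0,0,0]},{"offset":[0,0,8],"angular":[0,0,0]},{"offset":[0,0,8],"angular":[0,0,0]},{"offset":[0,0,8],"angular":[0,0,0]},{"offset":[0,0,4],"angular":[0,0,0]},{"offset":[0,0,0],"angular":[0,0,0]},{"offset":[0,0,0],"angular":[0,0,0]}]'
python3 -m jog '[{"offset":[0,0,0],"angular":[0,0,0]},{"offset":[0,0,0],"angular":[0,0,0]},{"offset":[0,0,0],"angular":[0,0,0]},{"offset":[0,0,0],"angular":[0,0,0]},{"offset":[0,0,-5],"angular":[0,0,0]},{"offset":[0,0,-15],"angular":[0,0,0]},{"offset":[0,0,-25],"angular":[0,0,0]},{"offset":[0,0,-35],"angular":[0,0,0]},{"offset":[0,0,-35],"angular":[0,0,0]},{"offset":[0,0,-30],"angular":[0,0,0]}]' 40 20
python3 -c "
from h import *
c=cap('wrist');im=c['img'];P=cloud(c);m=(im.max(2)<60)&(np.hypot(P[...,0]-.5347,P[...,1]-.0192)<.06)&(P[...,2]<.05)&(P[...,2]>.012);q=P[m];print(len(q),q.mean(0),q.max(0))
st();print(to([-.062,-.0475,.1]))"
```

```text
clock: 51.88
tcp_pos: [0.5501, 0.0134, 0.0251]
ee_rot: [[-0.92, 0.392, -0.001], [0.392, 0.92, 0.0], [0.001, -0.0, -1.0]]
ft_force: [-0.6, -0.0, 0.1]
width: 0.276
grip_force: 29.7
clock: 52.72
tcp_pos: [0.5507, 0.0133, 0.1732]
ee_rot: [[-0.92, 0.392, 0.002], [0.392, 0.92, -0.0], [-0.002, 0.001, -1.0]]
ft_force: [0.7, -0.1, 0.0]
width: 0.425
grip_force: 0.0
610 [0.54602586 0.0154003  0.0243336 ] [0.56044672 0.02917826 0.02903076]
t 52.77 tcp [0.5552 0.0128 0.1803] w 40.0 F [ 2.8 -0.   3.7] g 0.0
[  -2.4 -301.4   79.2]
```

```bash
python3 -m jog '[{"offset":[0,-25,0],"angular":[0,0,0]},{"offset":[0,-35,0],"angular":[0,0,0]},{"offset":[0,-35,0],"angular":[0,0,0]},{"offset":[0,-35,0],"angular":[0,0,0]},{"offset":[0,-35,0],"angular":[0,0,0]},{"offset":[0,-35,0],"angular":[0,0,0]},{"offset":[0,-35,0],"angular":[0,0,0]},{"offset":[0,-35,0],"angular":[0,0,0]},{"offset":[0,-25,0],"angular":[0,0,0]},{"offset":[0,-5,0],"angular":[0,0,0]}]' 45
python3 -m jog '[{"offset":[4,0,9],"angular":[0,0,0]},{"offset":[0,0,10],"angular":[0,0,0]},{"offset":[0,0,10],"angular":[0,0,0]},{"offset":[0,0,10],"angular":[0,0,0]},{"offset":[0,0,10],"angular":[0,0,0]},{"offset":[0,0,10],"angular":[0,0,0]},{"offset":[0,0,10],"angular":[0,0,0]},{"offset":[0,0,10],"angular":[0,0,0]},{"offset":[0,0,0],"angular":[0,0,0]},{"offset":[0,0,0],"angular":[0,0,0]}]' |tail -2
python3 plugs.py; python3 -c "
from h import *
st();print(to([-.062,-.0475,.011]))"
```

```text
clock: 53.6
tcp_pos: [0.4313, -0.2663, 0.171]
ee_rot: [[-0.918, 0.396, 0.0], [0.396, 0.918, -0.002], [-0.001, -0.002, -1.0]]
ft_force: [0.5, 0.3, -0.2]
width: 0.479
grip_force: 0.0
width: 0.477
grip_force: 0.0
blob px [ 507  147   31   80 1151] stand range [-0.126  0.125  0.022] [-0.071  0.128  0.03 ] rect mm [-98.7 126.2] [55.5  2.6] 1.1 world [ 0.474 -0.091]
blob px [ 258  225   32   38 1038] stand range [-0.07  -0.058  0.022] [-0.043 -0.037  0.032] rect mm [-56.5 -47.6] [26.7 21.2] 0.1 world [ 0.445 -0.268]
blob px [160 231   9  35 135] stand range [-0.058 -0.13   0.022] [-0.042 -0.129  0.029] rect mm [ -49.8 -129.1] [ 0.9 15.4] 86.8 world [ 0.42  -0.346]
t 54.48 tcp [ 0.4291 -0.2611  0.0913] w 44.9 F [-0.5  0.   0.3] g 0.0
[-12.2   0.3  80.3]
```

```bash
python3 -m jog '[{"offset":[-6,0,8],"angular":[0,0,0]},{"offset":[-6,0,10],"angular":[0,0,0]},{"offset":[0,0,10],"angular":[0,0,0]},{"offset":[0,0,10],"angular":[0,0,0]},{"offset":[0,0,10],"angular":[0,0,0]},{"offset":[0,0,10],"angular":[0,0,0]},{"offset":[0,0,10],"angular":[0,0,0]},{"offset":[0,0,8],"angular":[0,0,0]},{"offset":[0,0,1],"angular":[0,0,0]},{"offset":[0,0,0],"angular":[0,0,0]}]'
python3 -m jog '[{"offset":[0,0,0],"angular":[0,0,0]},{"offset":[0,0,0],"angular":[0,0,0]},{"offset":[0,0,0],"angular":[0,0,0]},{"offset":[0,0,0],"angular":[0,0,0]},{"offset":[0,0,0],"angular":[0,0,0]},{"offset":[0,0,0],"angular":[0,0,0]},{"offset":[0,0,0],"angular":[0,0,0]},{"offset":[0,0,0],"angular":[0,0,0]},{"offset":[0,0,0],"angular":[0,0,0]},{"offset":[0,0,0],"angular":[0,0,0]}]' 5 20
python3 -c "
from h import *
s=st();print(ts(s['tcp_pos']))"
```

```text
clock: 55.32
tcp_pos: [0.4395, -0.2653, 0.0136]
ee_rot: [[-0.92, 0.392, -0.001], [0.392, 0.92, 0.001], [0.002, 0.001, -1.0]]
ft_force: [0.8, 0.4, 0.5]
width: 0.479
grip_force: 0.0
clock: 56.15
tcp_pos: [0.4405, -0.2661, 0.0149]
ee_rot: [[-0.92, 0.392, 0.001], [0.392, 0.92, -0.001], [-0.001, -0.0, -1.0]]
ft_force: [-0.2, -0.4, 4.4]
width: 0.234
grip_force: 20.0
t 56.15 tcp [ 0.4405 -0.2661  0.0149] w 22.0 F [-0.2 -0.4  4.4] g 20.0
[-0.06170534 -0.04796376  0.01490881]
```

```bash
python3 -m jog '[{"offset":[0,0,-3],"angular":[0,0,0]},{"offset":[0,0,-5],"angular":[0,0,0]},{"offset":[0,0,-8],"angular":[0,0,0]},{"offset":[0,0,-14],"angular":[0,0,0]},{"offset":[0,0,-20],"angular":[0,0,0]},{"offset":[0,0,-20],"angular":[0,0,0]},{"offset":[0,0,-25],"angular":[0,0,0]},{"offset":[0,0,-25],"angular":[0,0,0]},{"offset":[0,0,-25],"angular":[0,0,0]},{"offset":[0,0,-15],"angular":[0,0,0]}]' - 30
python3 -m jog '[{"offset":[3.5,22,0],"angular":[0,0,0]},{"offset":[3.5,30,0],"angular":[0,0,0]},{"offset":[3.5,30,0],"angular":[0,0,0]},{"offset":[3.5,30,0],"angular":[0,0,0]},{"offset":[3.5,30,0],"angular":[0,0,0]},{"offset":[3.5,30,0],"angular":[0,0,0]},{"offset":[3.5,30,0],"angular":[0,0,0]},{"offset":[3.5,30,0],"angular":[0,0,0]},{"offset":[3.5,30,0],"angular":[0,0,0]},{"offset":[3.5,30,0],"angular":[0,0,0]}]'
python3 -m jog '[{"offset":[2,4,0],"angular":[0,0,0]},{"offset":[2,4,0],"angular":[0,0,0]},{"offset":[2,4,0],"angular":[0,0,0]},{"offset":[0,0,0],"angular":[0,0,0]},{"offset":[0,0,0],"angular":[0,0,0]},{"offset":[0,0,0],"angular":[0,0,0]},{"offset":[0,0,0],"angular":[0,0,0]},{"offset":[0,0,0],"angular":[0,0,0]},{"offset":[0,0,0],"angular":[0,0,0]},{"offset":[0,0,0],"angular":[0,0,0]}]' |tail -2
python3 boat.py
```

```text
clock: 56.98
tcp_pos: [0.441, -0.2665, 0.178]
ee_rot: [[-0.92, 0.392, 0.003], [0.392, 0.92, -0.003], [-0.004, -0.001, -1.0]]
ft_force: [-0.6, -0.3, 1.0]
width: 0.234
grip_force: 30.0
clock: 57.82
tcp_pos: [0.5223, 0.0181, 0.175]
ee_rot: [[-0.92, 0.392, 0.0], [0.392, 0.92, -0.0], [-0.0, 0.0, -1.0]]
ft_force: [0.9, -1.3, 0.1]
width: 0.232
grip_force: 30.0
width: 0.234
grip_force: 30.0
t 58.65 tcp [0.5215 0.0296 0.1744] w 22.0 F [ 0.5 -0.2 -0.4] g 30.0
rim rect [ 196  133  142  117 1029] ((529.881103515625, 18.070640563964844), (90.16433715820312, 100.09847259521484), 13.761713981628418)
bright floor 4583 [0.5213 0.0208 0.0041] [ 0.484 -0.031  0.001] [0.576 0.071 0.006]
to [-12.3  -7.4 129.4]
```

```bash
python3 -m jog '[{"offset":[1,-4,15],"angular":[0,0,0]},{"offset":[0,0,15],"angular":[0,0,0]},{"offset":[0,0,15],"angular":[0,0,0]},{"offset":[0,0,15],"angular":[0,0,0]},{"offset":[0,0,15],"angular":[0,0,0]},{"offset":[0,0,15],"angular":[0,0,0]},{"offset":[0,0,10],"angular":[0,0,0]},{"offset":[0,0,0],"angular":[0,0,0]},{"offset":[0,0,0],"angular":[0,0,0]},{"offset":[0,0,0],"angular":[0,0,0]}]'
python3 -m jog '[{"offset":[0,0,8],"angular":[0,0,0]},{"offset":[0,0,8],"angular":[0,0,0]},{"offset":[0,0,8],"angular":[0,0,0]},{"offset":[0,0,8],"angular":[0,0,0]},{"offset":[0,0,8],"angular":[0,0,0]},{"offset":[0,0,6],"angular":[0,0,0]},{"offset":[0,0,4],"angular":[0,0,0]},{"offset":[0,0,0],"angular":[0,0,0]},{"offset":[0,0,0],"angular":[0,0,0]},{"offset":[0,0,0],"angular":[0,0,0]}]'
```

```text
clock: 59.53
tcp_pos: [0.5198, 0.0266, 0.0753]
ee_rot: [[-0.92, 0.392, 0.002], [0.392, 0.92, -0.0], [-0.001, 0.0, -1.0]]
ft_force: [0.7, -0.2, 0.0]
width: 0.235
grip_force: 30.0
clock: 60.37
tcp_pos: [0.5194, 0.0266, 0.0247]
ee_rot: [[-0.92, 0.392, 0.001], [0.392, 0.92, -0.0], [-0.001, 0.0, -1.0]]
ft_force: [0.4, -0.7, -0.0]
width: 0.234
grip_force: 30.0
```

```bash
python3 -m jog '[{"offset":[0,0,2],"angular":[0,0,0]},{"offset":[0,0,2],"angular":[0,0,0]},{"offset":[0,0,0],"angular":[0,0,0]},{"offset":[0,0,0],"angular":[0,0,0]},{"offset":[0,0,0],"angular":[0,0,0]},{"offset":[0,0,0],"angular":[0,0,0]},{"offset":[0,0,0],"angular":[0,0,0]},{"offset":[0,0,0],"angular":[0,0,0]},{"offset":[0,0,0],"angular":[0,0,0]},{"offset":[0,0,0],"angular":[0,0,0]}]' 36 20 |tail -2
python3 -m jog '[{"offset":[0,0,-5],"angular":[0,0,0]},{"offset":[0,0,-10],"angular":[0,0,0]},{"offset":[0,0,-20],"angular":[0,0,0]},{"offset":[0,0,-25],"angular":[0,0,0]},{"offset":[0,0,-30],"angular":[0,0,0]},{"offset":[0,0,-30],"angular":[0,0,0]},{"offset":[0,0,-25],"angular":[0,0,0]},{"offset":[0,0,-20],"angular":[0,0,0]},{"offset":[0,0,0],"angular":[0,0,0]},{"offset":[0,0,0],"angular":[0,0,0]}]'
python3 -c "
from h import *
c=cap('wrist');im=c['img'];P=cloud(c);m=((im.max(2)<60)&(np.hypot(P[...,0]-.5347,P[...,1]-.0192)<.07)&(P[...,2]<.05)&(P[...,2]>.008)).astype(np.uint8)
n,l,S,_=cv2.connectedComponentsWithStats(m)
for i in range(1,n):
    if S[i,4]>60: print(S[i],np.round(P[l==i].mean(0),3),np.round(P[l==i].max(0),3))
st();print(to([-.175,-.001,.17]))"
```

```text
width: 0.381
grip_force: 0.0
clock: 62.03
tcp_pos: [0.5201, 0.0266, 0.1874]
ee_rot: [[-0.92, 0.392, 0.004], [0.392, 0.92, -0.0], [-0.004, 0.001, -1.0]]
ft_force: [0.7, 0.3, -0.4]
width: 0.387
grip_force: 0.0
[ 262  179   26   48 1061] [0.535 0.021 0.024] [0.56  0.04  0.029]
t 62.08 tcp [0.5188 0.0267 0.1855] w 36.0 F [ 0.2 -0.2 -0.5] g 0.0
[  70.7 -253.4   15.5]
```

Both plugs are in the boat. Now closing the tray.

```bash
python3 -m jog '[{"offset":[7.3,-25.3,0],"angular":[0,0,0]},{"offset":[7.3,-25.3,0],"angular":[0,0,0]},{"offset":[7.3,-25.3,0],"angular":[0,0,0]},{"offset":[7.3,-25.3,0],"angular":[0,0,0]},{"offset":[7.3,-25.3,0],"angular":[0,0,0]},{"offset":[7.3,-25.3,0],"angular":[0,0,0]},{"offset":[7.3,-25.3,0],"angular":[0,0,0]},{"offset":[7.3,-25.3,0],"angular":[0,0,0]},{"offset":[7.3,-25.3,0],"angular":[0,0,0]},{"offset":[7.3,-25.3,0],"angular":[0,0,0]}]' 0 30 |tail -2
python3 -m jog '[{"offset":[0,0,10],"angular":[0,0,0]},{"offset":[0,0,10],"angular":[0,0,0]},{"offset":[0,0,10],"angular":[0,0,0]},{"offset":[0,0,10],"angular":[0,0,0]},{"offset":[0,0,10],"angular":[0,0,0]},{"offset":[0,0,10],"angular":[0,0,0]},{"offset":[0,0,10],"angular":[0,0,0]},{"offset":[0,0,10],"angular":[0,0,0]},{"offset":[0,0,0],"angular":[0,0,0]},{"offset":[0,0,0],"angular":[0,0,0]}]'
python3 -c "
from h import *
print(to([-.177,-.001,.032]))"
```

```text
width: 0.006
grip_force: 0.0
clock: 63.75
tcp_pos: [0.3523, -0.1768, 0.1046]
ee_rot: [[-0.92, 0.391, -0.001], [0.391, 0.92, 0.001], [0.002, 0.001, -1.0]]
ft_force: [0.1, -1.0, 0.5]
width: 0.003
grip_force: 0.0
[-0.8 -1.  72.6]
```

```bash
python3 -m jog '[{"offset":[0,0,9],"angular":[0,0,0]},{"offset":[0,0,9],"angular":[0,0,0]},{"offset":[0,0,9],"angular":[0,0,0]},{"offset":[0,0,9],"angular":[0,0,0]},{"offset":[0,0,9],"angular":[0,0,0]},{"offset":[0,0,9],"angular":[0,0,0]},{"offset":[0,0,9],"angular":[0,0,0]},{"offset":[0,0,9],"angular":[0,0,0]},{"offset":[0,0,0],"angular":[0,0,0]},{"offset":[0,0,0],"angular":[0,0,0]}]' |tail -2
python3 -m jog '[{"offset":[-9,0,0],"angular":[0,0,0]},{"offset":[-9,0,0],"angular":[0,0,0]},{"offset":[-9,0,0],"angular":[0,0,0]},{"offset":[-9,0,0],"angular":[0,0,0]},{"offset":[-9,0,0],"angular":[0,0,0]},{"offset":[-9,0,0],"angular":[0,0,0]},{"offset":[-9,0,0],"angular":[0,0,0]},{"offset":[-9,0,0],"angular":[0,0,0]},{"offset":[-9,0,0],"angular":[0,0,0]},{"offset":[-7,0,0],"angular":[0,0,0]}]'
python3 -m jog '[{"offset":[-2,0,0],"angular":[0,0,0]},{"offset":[-2,0,0],"angular":[0,0,0]},{"offset":[-2,0,0],"angular":[0,0,0]},{"offset":[-2,0,0],"angular":[0,0,0]},{"offset":[-2,0,0],"angular":[0,0,0]},{"offset":[0,0,0],"angular":[0,0,0]},{"offset":[0,0,0],"angular":[0,0,0]},{"offset":[0,0,0],"angular":[0,0,0]},{"offset":[0,0,0],"angular":[0,0,0]},{"offset":[0,0,0],"angular":[0,0,0]}]'
python3 -c "
from h import *
s=st();print(ts(s['tcp_pos']))"
```

```text
width: 0.004
grip_force: 0.0
clock: 65.42
tcp_pos: [0.4323, -0.2113, 0.033]
ee_rot: [[-0.92, 0.391, -0.005], [0.391, 0.92, 0.002], [0.006, 0.0, -1.0]]
ft_force: [-4.6, 1.5, 3.1]
width: 0.002
grip_force: 2.3
clock: 66.25
tcp_pos: [0.4366, -0.2131, 0.0323]
ee_rot: [[-0.92, 0.391, -0.014], [0.391, 0.92, 0.006], [0.015, 0.0, -1.0]]
ft_force: [-14.4, 3.7, 11.8]
width: 0.006
grip_force: 7.8
t 66.25 tcp [ 0.4366 -0.2131  0.0323] w 0.6 F [-14.4   3.7  11.8] g 7.8
[-0.08596181 -0.00057358  0.03233759]
```

Same end position as the first click (−0.086). Backing off and doing the final check.

```bash
python3 -m jog '[{"offset":[8,0,0],"angular":[0,0,0]},{"offset":[10,0,0],"angular":[0,0,0]},{"offset":[10,0,-15],"angular":[0,0,0]},{"offset":[10,0,-25],"angular":[0,0,0]},{"offset":[0,0,-35],"angular":[0,0,0]},{"offset":[0,0,-35],"angular":[0,0,0]},{"offset":[0,0,-35],"angular":[0,0,0]},{"offset":[0,0,-35],"angular":[0,0,0]},{"offset":[0,0,-30],"angular":[0,0,0]},{"offset":[0,0,-20],"angular":[0,0,0]}]' |tail -2
python3 -m jog '[{"offset":[5,8,0],"angular":[0,0,0]},{"offset":[5,8,0],"angular":[0,0,0]},{"offset":[5,8,0],"angular":[0,0,0]},{"offset":[0,8,0],"angular":[0,0,0]},{"offset":[0,8,0],"angular":[0,0,0]},{"offset":[0,8,0],"angular":[0,0,0]},{"offset":[0,0,0],"angular":[0,0,0]},{"offset":[0,0,0],"angular":[0,0,0]},{"offset":[0,0,0],"angular":[0,0,0]},{"offset":[0,0,0],"angular":[0,0,0]}]'
python3 -c "
from h import *
c=cap('wrist','w8.png');im=c['img'];P=cloud(c);S=np.stack([(P[...,:2]-O)@X,(P[...,:2]-O)@Y,P[...,2]],-1)
q=S[(abs(S[...,1])<.012)&(S[...,2]>.046)&(S[...,2]<.056)&(S[...,0]<-.03)&(S[...,0]>-.2)];print('tab',q.min(0),q.max(0))
m=((im.max(2)<65)&(P[...,0]>.45)&(P[...,0]<.6)&(P[...,1]>-.06)&(P[...,1]<.09)&(P[...,2]<.05)&(P[...,2]>.008))
q=P[m];print('plugs',len(q),q.min(0).round(3),q.max(0).round(3))
c=cap('top');P=cloud(c);ob=cloud(np.load('/tmp/top.npz')) 
q=P[(np.hypot(P[...,0]-.4577,P[...,1]-.245)<.025)&(P[...,2]>.12)&(P[...,2]<.168)];print('rod',len(q),q.mean(0).round(3),q[:,2].max())"
python3 boat.py
```

```text
width: 0.003
grip_force: 0.0
clock: 67.92
tcp_pos: [0.4129, -0.1512, 0.2633]
ee_rot: [[-0.92, 0.392, -0.0], [0.392, 0.92, -0.0], [0.0, -0.0, -1.0]]
ft_force: [-0.0, -0.0, 0.1]
width: 0.005
grip_force: 0.0
tab [-0.07565284 -0.00732065  0.04625725] [-0.05229902  0.00474484  0.05371504]
plugs 755 [0.51  0.001 0.01 ] [0.56  0.037 0.029]
rod 35 [0.45  0.237 0.142] 0.16693755742900196
t 68.02 tcp [ 0.4129 -0.1513  0.2634] w 0.3 F [ 0.4 -0.2 -0.6] g 0.0
rim rect [ 388  152  114  112 1003] ((534.9059448242188, 19.214630126953125), (101.18033599853516, 100.38372039794922), 14.008988380432129)
bright floor 1721 [0.5253 0.0016 0.0041] [ 0.49  -0.029  0.001] [0.575 0.059 0.006]
to [-45.3 204.7 218.4]
```

View pics/w8.png

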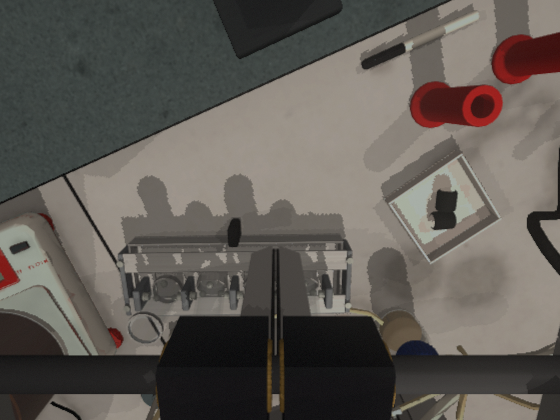

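The picture shows both plugs lying in the boat at (445,200) and (443,220), and the tray home with its tab at (235,232). The rod is in its white stand, and the robot touches nothing.

```bash
python3 -c "
from station import robot
print(robot.hand_in())"
```

```text
the job is handed in; nothing more can be done
None
```

The job is handed in at about 68 s on the robot clock, no verdict shown: both plugs (from barrels 0 and 2; 1 and 3 looked empty) are in the boat, the rod is back in its white stand, and the empty tray is clicked home.

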